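# Scoop the sweets out of the sash bin

### The job

Raise the bin's red-framed sash by its black handle until it is well open, take the scoop from the black plate and scoop all the striped sweets out of the bin into the steel bowl that stands on the purple mat, in as many scoops as it needs; do not reach into the bin with the fingers (only a sweet spilled outside the bin may be picked up with them). Once every sweet is in the bowl, lay the scoop flat back on the black plate with its tray about the middle, and lower the sash until it is fully shut. Keep the bowl upright and leave the two little bottles and the jigger alone.

Things in the scene. Friction and masses are not known exactly. Their poses are not given: they have to be found in the camera images.
- sweet_bin: Fixed white and clear plastic bin with the sweets in it, 154 long (x) x 98 wide (y) x 92 mm high. Origin: on the table under the middle of its mouth (sash plane); +x points into the bin, z up. The mouth, closed by the sash, is the only opening. Beside it stand two guide posts, 92 mm high (x = -10 to 4, y = +-35 to +-47). The clear roof (x = 10 to 140) is 89 to 92 mm above the table.
- bin_foot (a point): Point on the bin's inner floor, in its middle line, where the floor ends and the back slopes up at 45 degrees; 110 mm behind the sash plane; axes as the bin's. The inside is 66 mm wide (33 to either side). The level floor is 4 mm above the table and its front edge lies 8 mm before the sash plane. A scoop pushed along the floor up to here lifts the sweets onto itself against the slope.
- sash (a joint): Height of the sash above shut, m: 0 shut, 0.075 fully up; the opening below it is this high. A clear panel with a red frame, 6 mm thick, 88 mm high, that slides straight up and stays where it is left (friction 5 N: lifting takes about 7 N, lowering 4 N). It starts up to 8 mm open.
- sash_handle (a point): Middle of the sash's black handle bar: 14 mm thick (along the bin's x), 68 mm long (along its y), 18 mm high, on two short stems; 128 mm above the table when shut, rising with the sash. Below the bar 27 mm are free down to the sash's upper edge. Pinch it from above, one finger before it and one behind.
- scoop: Loose steel scoop with a blue handle, about 0.09 kg, lying right way up on the black plate. Origin: under the middle of its flat tray; +x to the open lip, -x to the handle, z up. Tray 66 mm long (x = -33 to 33), 58 wide outside, 54 inside, floor 2 thick; sides 34 high at the back, falling to 2 at the lip; back wall 34 high. Holds about 3 to 6 sweets. It stands by itself on its tray.
- scoop_grip (a point): Point on the axis of the scoop's handle to grip it at: 172 mm behind the scoop's origin (scoop x = -172) and 34 mm above its underside. The handle is a straight bar along x, 18 mm wide and 18 mm high, from x = -41 to x = -207 mm.
- slate: Fixed flat black plate, the scoop's rest, 198 (x) x 94 (y) mm; origin under its middle; its flat top, on which things stand, is 7 mm above the table (usable 190 x 86 mm; the clear rim is only for looks).
- bowl: Loose empty steel bowl on the purple mat (1.5 mm thick), 0.23 kg, 158 mm across the rim, 56 mm high, floor about 100 mm across and 3 mm thick, sides sloping outward. Origin: under its middle, z up.
- sweet_0: Round striped sweet (red, orange or green with a white band), a ball of 26 mm diameter, 10 g; origin at its centre. Six to eight of the eight sweets are there, loose on the bin's floor; None if absent.
- sweet_1: Round striped sweet (red, orange or green with a white band), a ball of 26 mm diameter, 10 g; origin at its centre. Six to eight of the eight sweets are there, loose on the bin's floor; None if absent.
- sweet_2: Round striped sweet (red, orange or green with a white band), a ball of 26 mm diameter, 10 g; origin at its centre. Six to eight of the eight sweets are there, loose on the bin's floor; None if absent.
- sweet_3: Round striped sweet (red, orange or green with a white band), a ball of 26 mm diameter, 10 g; origin at its centre. Six to eight of the eight sweets are there, loose on the bin's floor; None if absent.
- sweet_4: Round striped sweet (red, orange or green with a white band), a ball of 26 mm diameter, 10 g; origin at its centre. Six to eight of the eight sweets are there, loose on the bin's floor; None if absent.
- sweet_5: Round striped sweet (red, orange or green with a white band), a ball of 26 mm diameter, 10 g; origin at its centre. Six to eight of the eight sweets are there, loose on the bin's floor; None if absent.
- sweet_6: Round striped sweet (red, orange or green with a white band), a ball of 26 mm diameter, 10 g; origin at its centre. Six to eight of the eight sweets are there, loose on the bin's floor; None if absent.
- sweet_7: Round striped sweet (red, orange or green with a white band), a ball of 26 mm diameter, 10 g; origin at its centre. Six to eight of the eight sweets are there, loose on the bin's floor; None if absent.
- green_bottle: Bystander: small green bottle, 25 mm across, 68 mm high, standing; origin under its middle.
- jigger: Bystander: steel double-cone jigger, 41 mm across, 100 mm high, standing; origin under its middle.
- red_bottle: Bystander: small red bottle, 25 mm across, 68 mm high, standing; origin under its middle.
There are look-alikes about, which are no part of the job. What is meant by the bowl is not brown, and is the larger of those in its own colour.

How it is judged:
By the outcome, as a careful person would: the job done as asked, in the order asked, and still so for the second after the job is handed in, with the robot touching nothing.
Of sweet_0, sweet_1, sweet_2, sweet_3, sweet_4, sweet_5, sweet_6, sweet_7 only 6 to 8 are there at a start; the rules pass over those that are not, and their reading is None.
At some moment in a run one of bowl, scoop may be knocked a few centimetres aside while the robot is not near it.
It also fails if it takes over 210 s, if anything falls off the work surface, if the arm or the gripper's body presses on something with over 40 N, if the wrist force passes 120 N, or if a joint passes its speed limit or range.

### The arm

A 6-joint arm with a two-finger parallel gripper is mounted at the origin on a cart in front of the work surface, level with it; the furniture and walls round the work are solid. World frame = base frame: x ahead of the robot, y to its left, z up, the work surface at z = 0. Lengths are in m, angles in rad, forces in N, time in s.
With the tool pointing down it reaches from about 0.425 to 0.95 m from the base axis. Payload 3.5 kg.
Tool frame: the origin (TCP) lies at the very end of the fingers, on their centre line; the grasp point (between the pads) lies 19 mm behind it; z points along the fingers, y is the line along which they close (so a half turn about z gives the same grasp; the last joint's range is limited). The gripper opens to 85 mm and grips with 20 to 120 N. Pads are 22 mm wide; open, the fingers measure 114 mm over their backs; the gripper's body (76 mm by 85 mm) begins 54 mm behind the grasp point. The pads swing forward as they close: fully open they stand 13 mm farther back than shut.
Start: joints at [-1.374, 0.286, 1.577, -0, 1.279, -0.15], TCP at [0.229, -0.635, 0.231] pointing down, gripper open.
Joint ranges: [-2.77, 2.77], [-0.9, 2.22], [0.21, 2.48], [-1.53, 4.67], [0.24, 2.81], [-2.84, 2.84]. Speed limits (rad/s): [2.79, 2.79, 3.14, 3.14, 3.14, 3.14].

### API

Orientations are given as a unit quaternion [x, y, z, w].
In Python, from plant import ctrl, optics, sign_off gives the robot as it stands.
- The arm moves only by the shell command python3 -m creep 'ROWS' [FORCE]. ROWS is JSON, a list of rows, each an object of numbers: "x", "y", "z": the shift along the tool's x, y, z in mm; "rx", "ry", "rz": the turn, a rotation vector about the tool's x, y, z in degrees; "grip": the opening, from 0 (shut) to 1 (fully open). In form: [{"x": .., "y": .., "z": .., "rx": .., "ry": .., "rz": .., "grip": ..}, ...]. A call has exactly 10 rows; each row shifts and turns the commanded pose from where the row before left it, along the tool's axes as they then stand; what a row does not reach is not made up. A row lasts 1/12 s, in which the tool goes at most 41.7 mm and 7.16 degrees, less where a joint would pass 70% of its speed; a pose out of reach is approached as far as the arm can. A call with a gripper value outside its range is refused whole. The fingers move at their own pace and stop on an object; FORCE is the grip in N (left out, the last holds). Time passes only in rows, so rows that do not move let the fingers close, or fill a call up. It gives the time, the measured TCP pose, the force, the opening and the grip force at its end, in the units of the state.
- ctrl.get_state(): the state, without advancing time (a new reading comes with each control period).
- optics.read_camera(name): name is "scene" or "side" or "wrist"; returns a dict with "color" (480x640x3 uint8, blue, green, red), "K" (3x3 intrinsics, pixels), "D" ([k1, k2, p1, p2, k3] as OpenCV has them; the pictures are not rectified), "R" (3x3) and "t" (3): a world point X has camera coordinates R X + t. Camera axes: x right, y down, z forward; pixel columns grow to the right and rows downward; lengths in m; the calibration is good to about 2 mm. A picture is of the moment at which its call begins. There is no depth.
- sign_off(): hands the job in; it is judged then, once.
The state is a dict: "time": time; "qpos": joint angles; "dq": joint speeds; "joint_efforts": joint torques, N m; "eef_pos": TCP position; "tcp_rot": TCP orientation; "contact_force": force on the tool from outside, world axes, zero at the start; "wrist_torque": the same for the moment, N m; "opening": opening from 0.0 (shut) to 1.0 (fully open); "finger_force": force on a finger pad.
Only numpy, scipy, OpenCV 4.12 (cv2) and the standard library are available. Lean on these libraries where they do the work, as an engineer would, in place of code of your own. Each camera call takes 0.05 s, during which the arm holds its last target. There are 200 camera calls.

## Working session

There is one attempt and no reset: what is moved stays moved. The work goes in short steps, Python scripts to look and compute and a shell command to move; the robot and the scene stay as the last step left them, time stands still between calls to the robot, and variables do not carry over. Pictures are saved under pics/ and viewed, at most 14 in all, crops included, and the job is handed in when it is done.

```bash
ls; mkdir -p pics; cat > h.py <<'E'
import numpy as np, cv2, pickle
from plant import ctrl, optics, sign_off
def shot(n, f):
    c=optics.read_camera(n); cv2.imwrite(f'pics/{f}.png',c['color']); pickle.dump(c,open(f'pics/{f}.pkl','wb')); return c
def load(f): return pickle.load(open(f'pics/{f}.pkl','rb'))
def ray(c,uv):
    K,D,R,t=[np.array(c[k],float) for k in 'KDRt']
    p=cv2.undistortPoints(np.array([[uv]],float),K,D)[0,0]
    return -R.T@t, R.T@np.array([p[0],p[1],1])
def onz(c,uv,z):
    o,d=ray(c,uv); return o+d*(z-o[2])/d[2]
def tri(*obs):
    A=np.zeros((3,3));b=np.zeros(3)
    for c,uv in obs:
        o,d=ray(c,uv);d=d/np.linalg.norm(d);P=np.eye(3)-np.outer(d,d);A+=P;b+=P@o
    x=np.linalg.solve(A,b)
    return x,[proj(c,x)-np.array(uv) for c,uv in obs]
def proj(c,X):
    K,D,R,t=[np.array(c[k],float) for k in 'KDRt']
    return cv2.projectPoints(np.array([X],float),cv2.Rodrigues(R)[0],t,K,D)[0][0,0]
E
python3 - <<'E'
from h import *
np.set_printoptions(precision=4,suppress=True)
print(ctrl.get_state())
for n in ('scene','side','wrist'):
    c=shot(n,n+'0'); R=np.array(c['R']);print(n,-R.T@np.array(c['t']),R[2],c['K'][0][0])
E
```

```text
pics
{'time': 0.0, 'qpos': array([-1.374 ,  0.2871,  1.5781, -0.    ,  1.2786, -0.15  ]), 'dq': array([ 0.0003, -0.001 ,  0.0004,  0.0001,  0.0003,  0.0009]), 'joint_efforts': array([ -0.0003, -40.5978, -29.263 ,  -0.0001,   0.0058,   0.    ]), 'eef_pos': array([ 0.2293, -0.6342,  0.23  ]), 'tcp_rot': array([ 0.985 ,  0.1725, -0.    , -0.0012]), 'contact_force': array([ 0.648 , -0.197 ,  0.1873]), 'wrist_torque': array([-0.0132,  0.044 ,  0.0067]), 'finger_force': 0.0, 'opening': 1.0011060122594304}
scene [-0.9379 -0.599   0.9873] [ 0.8004  0.3941 -0.4516] 553.0895387755376
side [0.0361 1.1103 0.9532] [ 0.388  -0.6968 -0.6033] 460.17274636347673
wrist [ 0.2992 -0.6103  0.3737] [-0.2733 -0.0953 -0.9572] 350.41232367621296
```

View pics/scene0.png

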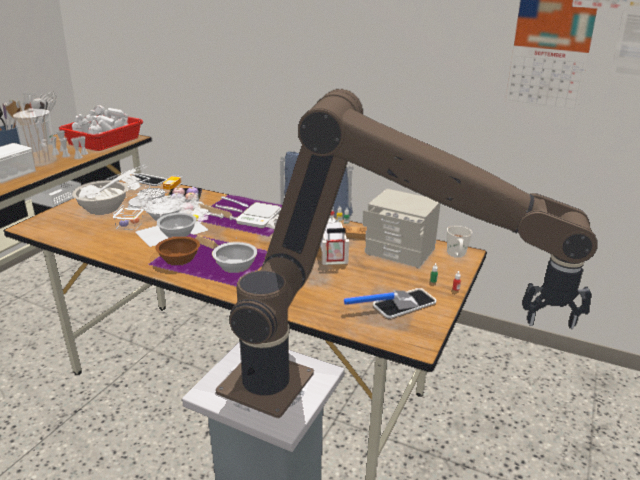

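View pics/side0.png

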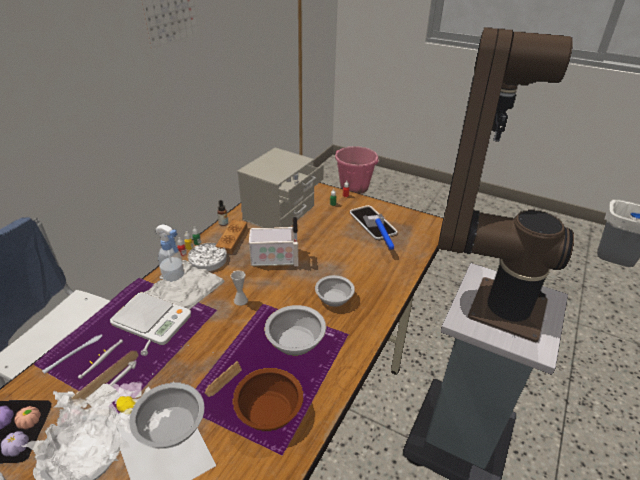

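Scene picture: bin (334,243), slate with scoop (405,303)/(370,298), steel bowl (235,257), brown bowl (178,250). Side picture: bin (275,247), scoop (380,225), steel bowls at (295,330) on the mat, (336,291) small on bare wood and (168,413) on paper, brown one (268,398), jigger (239,287), bottles (333,199) and (346,189).

```bash
python3 - <<'E'
from h import *
np.set_printoptions(precision=3,suppress=True)
s=load('side0'); c=load('scene0')
for n,uv,z in [('bowlL',(265,328),.056),('bowlR',(326,328),.056),('smallL',(316,288),.04),('smallR',(355,288),.04),('paperL',(131,412),.056),('paperR',(204,410),.056),('brownL',(233,398),.05),('brownR',(303,398),.05),('slate',(373,222),.007),('binfront',(275,262),0),('jigger',(240,303),0),('green',(333,205),0),('red',(346,196),0),('handle end',(392,248),.04)]:
    print(n,onz(s,uv,z))
for n,uv,z in [('bowl',(235,252),.056),('slate',(405,304),.007),('hend',(346,301),.04),('green',(434,284),0),('red',(457,291),0)]:
    print(n,onz(c,uv,z))
S=s['color'];C=c['color']
a=cv2.resize(S[170:360,225:425],None,fx=3,fy=3,interpolation=cv2.INTER_CUBIC)[:,:]
b=cv2.resize(C[200:325,310:445],None,fx=3,fy=3,interpolation=cv2.INTER_CUBIC)
print(a.shape,b.shape)
cv2.imwrite('pics/m1.png',a)
E
```

```text
bowlL [0.536 0.457 0.056]
bowlR [0.399 0.378 0.056]
smallL [0.503 0.243 0.04 ]
smallR [0.405 0.187 0.04 ]
paperL [0.652 0.805 0.056]
paperR [0.518 0.721 0.056]
brownL [0.484 0.663 0.05 ]
brownR [0.348 0.584 0.05 ]
slate [ 0.511 -0.197  0.007]
binfront [0.699 0.164 0.   ]
jigger [ 0.685  0.372 -0.   ]
green [ 0.694 -0.235  0.   ]
red [ 0.679 -0.32   0.   ]
handle end [ 0.382 -0.046  0.04 ]
bowl [0.478 0.41  0.056]
slate [ 0.512 -0.21   0.007]
hend [ 0.395 -0.055  0.04 ]
green [ 0.685 -0.258  0.   ]
red [ 0.677 -0.34   0.   ]
(570, 600, 3) (375, 405, 3)
```

View pics/m1.png

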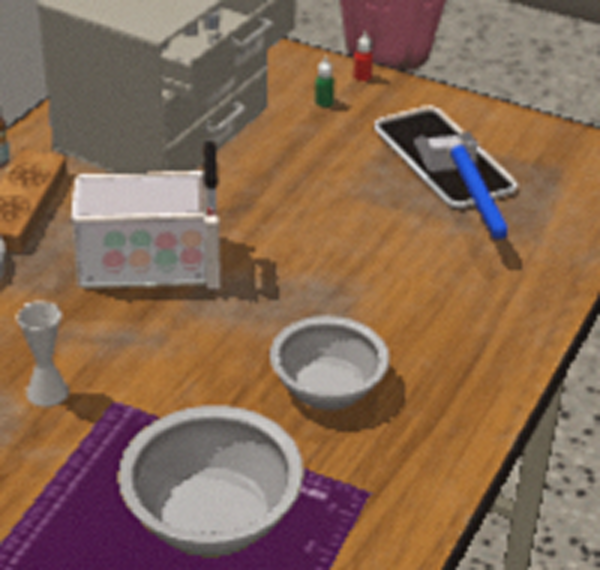

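The crop confirms the steel bowl at crop (210,478) = side (295,330) on the purple mat. It is about 158 mm across, against 112 mm for the small grey one at (336,291). The grey one at (168,413) is on paper off the mat, and (268,398) is brown. So the bowl is at about (0.47, 0.42). Next I'll move over the bench to look with the wrist camera.

```bash

M='dummy'
python3 -m creep '[{"x":10,"y":-11,"z":-3},{"x":20,"y":-22,"z":-6},{"x":20,"y":-22,"z":-6},{"x":20,"y":-22,"z":-6},{"x":20,"y":-22,"z":-6},{"x":20,"y":-22,"z":-6},{"x":20,"y":-22,"z":-6},{"x":20,"y":-22,"z":-6},{"x":20,"y":-22,"z":-6},{"x":20,"y":-22,"z":-6}]'
python3 -m creep '[{"x":20,"y":-22,"z":-6},{"x":20,"y":-22,"z":-6},{"x":20,"y":-22,"z":-6},{"x":20,"y":-22,"z":-6},{"x":20,"y":-22,"z":-6},{"x":20,"y":-22,"z":-6},{"x":20,"y":-22,"z":-6},{"x":20,"y":-22,"z":-6},{"x":20,"y":-22,"z":-6},{"x":0}]'
python3 - <<'E'
from h import *
np.set_printoptions(precision=4,suppress=True)
c=shot('wrist','w1'); s=ctrl.get_state(); print(s['eef_pos'],s['tcp_rot'],s['qpos'])
R=c['R'];print(-np.array(R).T@c['t'])
E
```

```text
[ 0.2294 -0.6344  0.2304] [ 0.985   0.1725 -0.     -0.0007] [-1.374   0.2869  1.5776 -0.      1.2786 -0.15  ]
[ 0.2992 -0.6103  0.3739]$[0]: bad value
$[0]: bad value
```

View pics/w1.png

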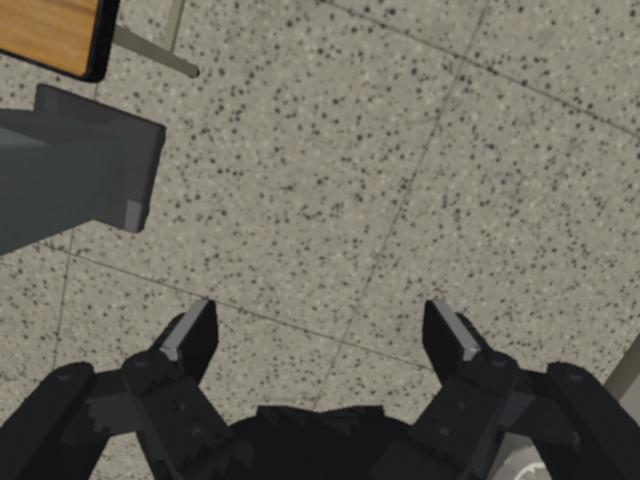

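The move was refused, so this picture shows only the floor. I'll give every key in each row.

```bash

python3 -m creep '[{"x":10,"y":-11,"z":-3,"rx":0,"ry":0,"rz":0,"grip":1},{"x":20,"y":-22,"z":-6,"rx":0,"ry":0,"rz":0,"grip":1},{"x":20,"y":-22,"z":-6,"rx":0,"ry":0,"rz":0,"grip":1},{"x":20,"y":-22,"z":-6,"rx":0,"ry":0,"rz":0,"grip":1},{"x":20,"y":-22,"z":-6,"rx":0,"ry":0,"rz":0,"grip":1},{"x":20,"y":-22,"z":-6,"rx":0,"ry":0,"rz":0,"grip":1},{"x":20,"y":-22,"z":-6,"rx":0,"ry":0,"rz":0,"grip":1},{"x":20,"y":-22,"z":-6,"rx":0,"ry":0,"rz":0,"grip":1},{"x":20,"y":-22,"z":-6,"rx":0,"ry":0,"rz":0,"grip":1},{"x":20,"y":-22,"z":-6,"rx":0,"ry":0,"rz":0,"grip":1}]'
```

```text
time: 1.03
eef_pos: [0.3373, -0.3721, 0.2884]
tcp_rot: [0.985, 0.172, 0.0, -0.0]
contact_force: [1.4, 0.6, 0.4]
opening: 0.997
finger_force: 0.0
```

```bash

python3 -m creep '[{"x":20,"y":-22,"z":-6,"grip":1},{"x":20,"y":-22,"z":-6,"grip":1},{"x":20,"y":-22,"z":-6,"grip":1},{"x":20,"y":-22,"z":-6,"grip":1},{"x":20,"y":-22,"z":-6,"grip":1},{"x":20,"y":-22,"z":-6,"grip":1},{"x":20,"y":-22,"z":-6,"grip":1},{"x":20,"y":-22,"z":-6,"grip":1},{"x":20,"y":-22,"z":-6,"grip":1},{"x":10,"y":-11,"z":-3,"grip":1}]' || python3 -m creep '[{"x":20,"y":-22,"z":-6,"rx":0,"ry":0,"rz":0,"grip":1},{"x":20,"y":-22,"z":-6,"rx":0,"ry":0,"rz":0,"grip":1},{"x":20,"y":-22,"z":-6,"rx":0,"ry":0,"rz":0,"grip":1},{"x":20,"y":-22,"z":-6,"rx":0,"ry":0,"rz":0,"grip":1},{"x":20,"y":-22,"z":-6,"rx":0,"ry":0,"rz":0,"grip":1},{"x":20,"y":-22,"z":-6,"rx":0,"ry":0,"rz":0,"grip":1},{"x":20,"y":-22,"z":-6,"rx":0,"ry":0,"rz":0,"grip":1},{"x":20,"y":-22,"z":-6,"rx":0,"ry":0,"rz":0,"grip":1},{"x":20,"y":-22,"z":-6,"rx":0,"ry":0,"rz":0,"grip":1},{"x":10,"y":-11,"z":-3,"rx":0,"ry":0,"rz":0,"grip":1}]'
python3 - <<'E'
from h import *
np.set_printoptions(precision=4,suppress=True)
c=shot('wrist','w1'); s=ctrl.get_state(); print(s['eef_pos'],s['tcp_rot'],s['qpos'])
R=c['R'];print(-np.array(R).T@c['t'])
E
```

```text
time: 1.87
eef_pos: [0.4455, -0.1099, 0.3463]
tcp_rot: [0.985, 0.174, 0.001, -0.0]
contact_force: [0.5, 0.7, 0.3]
opening: 1.003
finger_force: 0.0
[ 0.446  -0.109   0.3467] [ 0.9847  0.1745  0.0015 -0.0004] [-0.4625 -0.2772  1.9353  0.0023  1.4816  0.7574]
[ 0.5149 -0.0856  0.49  ]$[0]: bad value
```

View pics/w1.png

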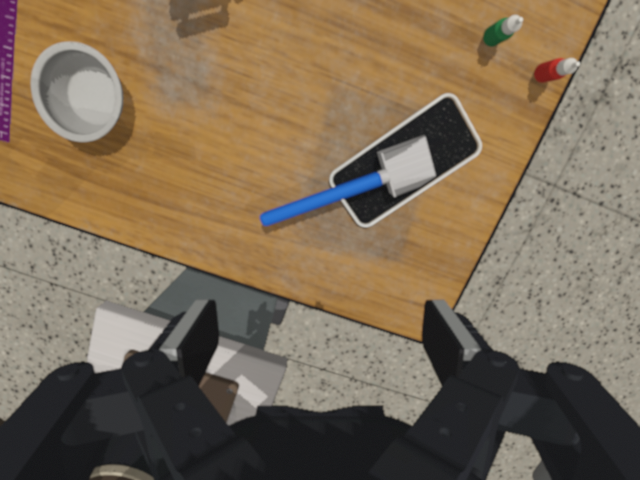

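The wrist view shows the slate with corners near (331,181), (447,96), (482,148) and (366,226), the scoop handle's tail (266,220), its tray (408,166), the bottles (500,30) and (555,68), and the small look-alike bowl (77,92). Next I'll look over the bin.

```bash

python3 -m creep '[{"x":10,"y":-9,"z":0,"rx":0,"ry":0,"rz":0,"grip":1},{"x":20,"y":-18,"z":0,"rx":0,"ry":0,"rz":0,"grip":1},{"x":20,"y":-18,"z":0,"rx":0,"ry":0,"rz":0,"grip":1},{"x":20,"y":-18,"z":0,"rx":0,"ry":0,"rz":0,"grip":1},{"x":20,"y":-18,"z":0,"rx":0,"ry":0,"rz":0,"grip":1},{"x":20,"y":-18,"z":0,"rx":0,"ry":0,"rz":0,"grip":1},{"x":20,"y":-18,"z":0,"rx":0,"ry":0,"rz":0,"grip":1},{"x":20,"y":-18,"z":0,"rx":0,"ry":0,"rz":0,"grip":1},{"x":10,"y":-9,"z":0,"rx":0,"ry":0,"rz":0,"grip":1},{"x":0,"y":0,"z":0,"rx":0,"ry":0,"rz":0,"grip":1}]'
python3 - <<'E'
from h import *
np.set_printoptions(precision=4,suppress=True)
c=shot('wrist','w2'); s=ctrl.get_state(); print(s['eef_pos'],s['tcp_rot'],s['qpos'])
R=c['R'];print(-np.array(R).T@c['t'])
E
```

```text
time: 2.75
eef_pos: [0.5467, 0.0787, 0.3446]
tcp_rot: [0.985, 0.174, -0.001, -0.0]
contact_force: [0.1, 0.1, -0.3]
opening: 1.0
finger_force: 0.0
[0.5463 0.0775 0.3447] [ 0.9849  0.1734 -0.0008  0.0002] [-0.0426 -0.0523  1.7425 -0.0007  1.4528  1.1797]
[0.6166 0.1031 0.4882]
```

View pics/w2.png

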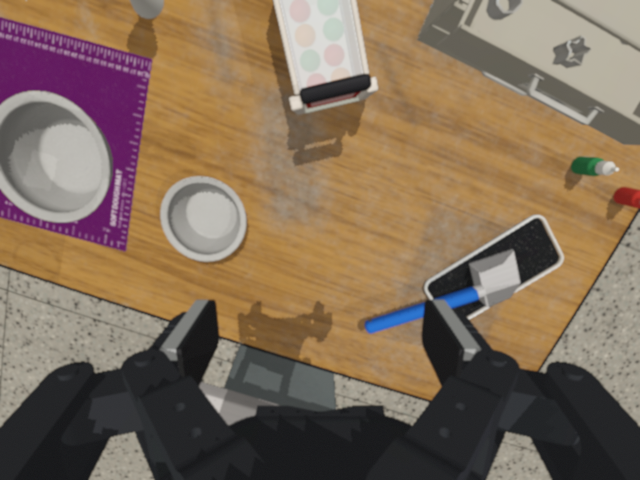

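Over the bin: the black sash handle is at (336,90) with ends (303,98) and (370,84), the guide posts are at (296,102) and (371,85), the bowl at (52,157), and the scoop tray at (495,275). Now I'll measure with masks.

```bash
cat > meas.py <<'E'
from h import *
np.set_printoptions(precision=4,suppress=True)
def blob(m,near=None):
    n,l,st,ce=cv2.connectedComponentsWithStats(m.astype(np.uint8))
    i=1+np.argmax(st[1:,4]) ; return l==i
def ends(m):
    r=cv2.minAreaRect(np.argwhere(m)[:,::-1].astype(np.float32)); b=cv2.boxPoints(r)
    d=[np.linalg.norm(b[i]-b[(i+1)%4]) for i in range(4)]
    i=0 if d[0]<d[1] else 1
    return (b[i]+b[(i+1)%4])/2,(b[(i+2)%4]+b[(i+3)%4])/2,min(d)
def blue(c):
    h=cv2.cvtColor(c['color'],cv2.COLOR_BGR2HSV); return blob((h[...,0]>98)&(h[...,0]<125)&(h[...,1]>150)&(h[...,2]>60))
def dark(c,x0,x1,y0,y1,th=60):
    g=c['color'].max(2).astype(int); m=np.zeros(g.shape,bool); m[y0:y1,x0:x1]=g[y0:y1,x0:x1]<th; return blob(m)
E
python3 - <<'E'
from meas import *
w1,w2,s,c=[load(f) for f in ('w1','w2','side0','scene0')]
B={}
for n,k in (('w1',w1),('w2',w2),('side',s),('scene',c)):
    e=ends(blue(k)); B[n]=sorted([tuple(e[0]),tuple(e[1])]); print(n,e)
for i in (0,1): print('tri w1w2',tri((w1,B['w1'][i]),(w2,B['w2'][i])))
for i,j in((0,0),(1,1)): print('all',tri((w1,B['w1'][i]),(w2,B['w2'][i]),(s,sorted(B['side'])[1-i]),(c,B['scene'][i])))
e=ends(dark(w2,290,380,65,112)); print('bar w2',e)
e2=ends(dark(s,285,305,210,245)); print('bar side',e2)
mw=(np.array(e[0])+e[1])/2; ms=(np.array(e2[0])+e2[1])/2
x,r=tri((w2,mw),(s,ms)); print('bar mid',x,r)
for p in e[:2]: print(onz(w2,p,x[2]))
h=dark(w1,330,490,90,230); print('slate w1',np.argwhere(h).mean(0),cv2.boxPoints(cv2.minAreaRect(np.argwhere(h)[:,::-1].astype(np.float32))))
# mosaic
a=cv2.resize(w2['color'][60:135,280:390],(440,300),interpolation=2)
b=cv2.resize(s['color'][205:275,240:310],(350,350),interpolation=2)
d=cv2.resize(w1['color'][90:230,255:490],(470,280),interpolation=2)
M=np.zeros((600,800,3),np.uint8);M[:300,:440]=a;M[:350,445:795]=b;M[305:585,:]=0;M[305:585,:440]=d[:,30:470];cv2.imwrite('pics/m2.png',M)
E
```

```text
w1 (array([379.6448, 177.8054], dtype=float32), array([261.3733, 220.0452], dtype=float32), np.float32(16.61503))
w2 (array([425.7081, 308.5514], dtype=float32), array([365.6973, 327.0162], dtype=float32), np.float32(12.645696))
side (array([377., 219.], dtype=float32), array([391.6, 248.2], dtype=float32), np.float32(6.260963))
scene (array([393.2, 295.6], dtype=float32), array([344.8308, 301.6462], dtype=float32), np.float32(5.95369))
tri w1w2 (array([ 0.3867, -0.0501,  0.0418]), [array([ 0.0815, -0.0768]), array([-0.072 ,  0.0722])])
tri w1w2 (array([ 0.467 , -0.1468,  0.0446]), [array([-27.2166,  10.1961]), array([25.2511, -7.294 ])])
all (array([ 0.386 , -0.051 ,  0.0386]), [array([0.9393, 0.0521]), array([ 0.0474, -0.4987]), array([-0.2517, -1.1558]), array([-1.2133,  0.8555])])
all (array([ 0.4745, -0.1573,  0.048 ]), [array([-17.0839,   7.8315]), array([35.1599, -8.5048]), array([2.1434, 1.9181]), array([-7.036 , -0.9069])])
bar w2 (array([369.1607,  80.9328], dtype=float32), array([301.2164,  96.9197], dtype=float32), np.float32(14.944827))
bar side (array([294.5, 217. ], dtype=float32), array([294.5, 232. ], dtype=float32), np.float32(3.0))
bar mid [0.6597 0.1035 0.1256] [array([0.0503, 0.4682]), array([-0.1343, -0.0153])]
[0.678  0.0757 0.1256]
[0.6421 0.1321 0.1256]
slate w1 [141.2581 422.8787] [[329.6154 174.923 ]
 [448.6923  95.5384]
 [482.2307 145.8461]
 [363.1538 225.2307]]
```

View pics/m2.png

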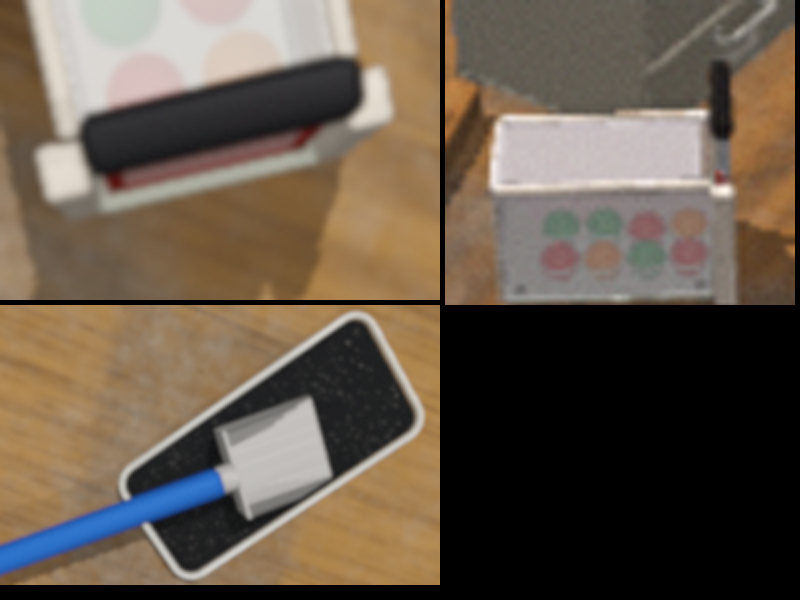

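The discs seen through the clear walls are the sweets: a 2×4 layout, eight in all. The bar is dark and clean, the sash frame is red, and the scoop lies askew on the slate. I'll turn the tool to pinch the bar and look again from close above.

```bash

python3 -m creep '[{"x":0,"y":0,"z":0,"rx":0,"ry":0,"rz":-4,"grip":1},{"x":0,"y":0,"z":0,"rx":0,"ry":0,"rz":-7,"grip":1},{"x":0,"y":0,"z":0,"rx":0,"ry":0,"rz":-7,"grip":1},{"x":0,"y":0,"z":0,"rx":0,"ry":0,"rz":-7,"grip":1},{"x":0,"y":0,"z":0,"rx":0,"ry":0,"rz":-7,"grip":1},{"x":0,"y":0,"z":0,"rx":0,"ry":0,"rz":-7,"grip":1},{"x":0,"y":0,"z":0,"rx":0,"ry":0,"rz":-7,"grip":1},{"x":0,"y":0,"z":0,"rx":0,"ry":0,"rz":-7,"grip":1},{"x":0,"y":0,"z":0,"rx":0,"ry":0,"rz":-7,"grip":1},{"x":0,"y":0,"z":0,"rx":0,"ry":0,"rz":-7,"grip":1}]'
python3 -m creep '[{"x":0,"y":0,"z":0,"rx":0,"ry":0,"rz":-7,"grip":1},{"x":0,"y":0,"z":0,"rx":0,"ry":0,"rz":-7,"grip":1},{"x":0,"y":0,"z":0,"rx":0,"ry":0,"rz":-7,"grip":1},{"x":0,"y":0,"z":0,"rx":0,"ry":0,"rz":-7,"grip":1},{"x":0,"y":0,"z":0,"rx":0,"ry":0,"rz":-7,"grip":1},{"x":-8,"y":22,"z":18,"rx":0,"ry":0,"rz":0,"grip":1},{"x":-8,"y":22,"z":18,"rx":0,"ry":0,"rz":0,"grip":1},{"x":-8,"y":22,"z":18,"rx":0,"ry":0,"rz":0,"grip":1},{"x":-8,"y":22,"z":18,"rx":0,"ry":0,"rz":0,"grip":1},{"x":-8,"y":22,"z":18,"rx":0,"ry":0,"rz":0,"grip":1}]'
python3 - <<'E'
from meas import *
w3=shot('wrist','w3'); s=shot('side','side1'); st=ctrl.get_state(); print(st['eef_pos'],st['tcp_rot'],st['qpos'])
w1,w2=load('w1'),load('w2')
e=ends(dark(w2,290,380,65,112))
for X in [(.6597,.1035,.128)]: print(proj(w3,X))
print('blue axis',onz(w1,(261.4,220.0),.041),onz(w1,(379.6,177.8),.041))
print('slate',[onz(w1,p,.008)[:2] for p in [(329.6154,174.923),(448.6923,95.5384),(482.2307,145.8461),(363.1538,225.2307)]])
M=np.hstack([w3['color'][80:480,120:520],cv2.resize(s['color'][60:310,200:450],(400,400),interpolation=2)]);cv2.imwrite('pics/m3.png',M)
E
```

```text
time: 3.63
eef_pos: [0.5458, 0.0755, 0.3454]
tcp_rot: [0.725, 0.689, -0.0, 0.0]
contact_force: [0.5, 1.0, 0.9]
opening: 0.998
finger_force: 0.0
time: 4.47
eef_pos: [0.6614, 0.0994, 0.2547]
tcp_rot: [0.487, 0.874, -0.0, 0.0]
contact_force: [0.3, 0.2, -0.1]
opening: 0.999
finger_force: 0.0
[0.6604 0.0995 0.2493] [ 0.4865  0.8737 -0.0024 -0.0037] [-0.0018  0.2632  1.572  -0.0007  1.3153 -0.5563]
[321.0132 223.4848]
blue axis [ 0.3864 -0.05    0.041 ] [ 0.4906 -0.1751  0.041 ]
slate [array([ 0.469 , -0.1161]), array([ 0.6175, -0.2252]), array([ 0.576 , -0.2952]), array([ 0.4189, -0.1855])]
```

View pics/m3.png

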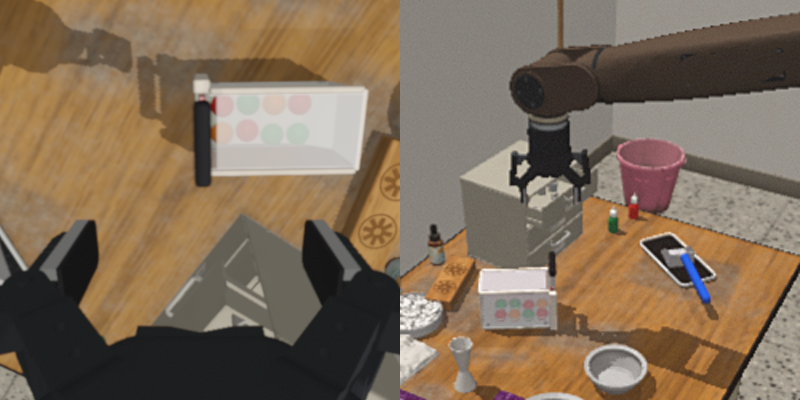

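The close view shows the bar at full-frame (322,225), matching the prediction (321,223). The sweets are in 2×4 rows behind the sash and the gripper carries no camera body. I'll refine the yaw, then descend.

```bash
python3 - <<'E'
from meas import *
w3=load('w3');w2=load('w2')
e=ends(dark(w3,308,338,165,278)); e2=ends(dark(w2,290,380,65,112)); print(e,e2)
m=lambda e:(np.array(e[0])+e[1])/2
x,r=tri((w3,m(e)),(w2,m(e2))); print('bar',x,r)
a,b=[onz(w3,p,x[2]) for p in e[:2]]; d=a-b; print('len',np.linalg.norm(d),'yaw',np.degrees(np.arctan2(d[1],d[0])))
# roof corners far+near edges (full px)
for z in (.092,):
    L=[onz(w3,p,z)[:2] for p in [(327,163),(487,168),(480,252),(327,256)]]; print(L)
    for i,j in((0,1),(3,2)): d=L[j]-L[i]; print(np.linalg.norm(d),np.degrees(np.arctan2(d[1],d[0])))
st=ctrl.get_state()
from scipy.spatial.transform import Rotation as Ro
R=Ro.from_quat(st['tcp_rot']).as_matrix(); print(st['eef_pos'],R, 'delta tool',R.T@(np.array([x[0],x[1],.111])-st['eef_pos']))
E
```

```text
(array([321.5, 181. ], dtype=float32), array([321.5, 265. ], dtype=float32), np.float32(15.0)) (array([369.1607,  80.9328], dtype=float32), array([301.2164,  96.9197], dtype=float32), np.float32(14.944827))
bar [0.66   0.1037 0.1266] [array([-0.0311, -0.0165]), array([ 0.0082, -0.0303])]
len 0.06927617987518671 yaw 121.77537622413416
[array([0.6408, 0.144 ]), array([0.7611, 0.2139]), array([0.8049, 0.1504]), array([0.6857, 0.0723])]
0.13912171070043305 30.176683907700696
0.14251992701697125 33.23440280218805
[0.6604 0.0995 0.2493] [[-0.5267  0.85   -0.0088]
 [ 0.8501  0.5267 -0.0007]
 [ 0.0041 -0.0079 -1.    ]] delta tool [0.0033 0.0029 0.1383]
```

```bash

python3 -m creep '[{"x":3,"y":3,"z":15,"rx":0,"ry":0,"rz":0,"grip":1},{"x":0,"y":0,"z":20,"rx":0,"ry":0,"rz":0,"grip":1},{"x":0,"y":0,"z":20,"rx":0,"ry":0,"rz":0,"grip":1},{"x":0,"y":0,"z":20,"rx":0,"ry":0,"rz":0,"grip":1},{"x":0,"y":0,"z":20,"rx":0,"ry":0,"rz":0,"grip":1},{"x":0,"y":0,"z":20,"rx":0,"ry":0,"rz":0,"grip":1},{"x":0,"y":0,"z":15,"rx":0,"ry":0,"rz":0,"grip":1},{"x":0,"y":0,"z":8,"rx":0,"ry":0,"rz":0,"grip":1},{"x":0,"y":0,"z":0,"rx":0,"ry":0,"rz":0,"grip":1},{"x":0,"y":0,"z":0,"rx":0,"ry":0,"rz":0,"grip":1}]'
python3 -m creep '[{"x":0,"y":0,"z":0,"rx":0,"ry":0,"rz":0,"grip":0},{"x":0,"y":0,"z":0,"rx":0,"ry":0,"rz":0,"grip":0},{"x":0,"y":0,"z":0,"rx":0,"ry":0,"rz":0,"grip":0},{"x":0,"y":0,"z":0,"rx":0,"ry":0,"rz":0,"grip":0},{"x":0,"y":0,"z":0,"rx":0,"ry":0,"rz":0,"grip":0},{"x":0,"y":0,"z":0,"rx":0,"ry":0,"rz":0,"grip":0},{"x":0,"y":0,"z":0,"rx":0,"ry":0,"rz":0,"grip":0},{"x":0,"y":0,"z":0,"rx":0,"ry":0,"rz":0,"grip":0},{"x":0,"y":0,"z":0,"rx":0,"ry":0,"rz":0,"grip":0},{"x":0,"y":0,"z":0,"rx":0,"ry":0,"rz":0,"grip":0}]' 60
```

```text
time: 5.4
eef_pos: [0.6619, 0.1053, 0.1181]
tcp_rot: [0.486, 0.874, 0.0, 0.0]
contact_force: [0.3, -0.0, 0.6]
opening: 1.002
finger_force: 0.0
time: 6.23
eef_pos: [0.6596, 0.1042, 0.1169]
tcp_rot: [0.485, 0.875, -0.003, -0.002]
contact_force: [-6.2, -4.5, 1.9]
opening: 0.147
finger_force: 60.5
```

```bash

python3 -m creep '[{"x":0,"y":0,"z":-3,"rx":0,"ry":0,"rz":0,"grip":0},{"x":0,"y":0,"z":-6,"rx":0,"ry":0,"rz":0,"grip":0},{"x":0,"y":0,"z":-8,"rx":0,"ry":0,"rz":0,"grip":0},{"x":0,"y":0,"z":-8,"rx":0,"ry":0,"rz":0,"grip":0},{"x":0,"y":0,"z":-8,"rx":0,"ry":0,"rz":0,"grip":0},{"x":0,"y":0,"z":-8,"rx":0,"ry":0,"rz":0,"grip":0},{"x":0,"y":0,"z":-8,"rx":0,"ry":0,"rz":0,"grip":0},{"x":0,"y":0,"z":-8,"rx":0,"ry":0,"rz":0,"grip":0},{"x":0,"y":0,"z":-6,"rx":0,"ry":0,"rz":0,"grip":0},{"x":0,"y":0,"z":-2,"rx":0,"ry":0,"rz":0,"grip":0}]'
python3 -m creep '[{"x":0,"y":0,"z":-2,"rx":0,"ry":0,"rz":0,"grip":0},{"x":0,"y":0,"z":-2,"rx":0,"ry":0,"rz":0,"grip":0},{"x":0,"y":0,"z":-1,"rx":0,"ry":0,"rz":0,"grip":0},{"x":0,"y":0,"z":-1,"rx":0,"ry":0,"rz":0,"grip":0},{"x":0,"y":0,"z":0,"rx":0,"ry":0,"rz":0,"grip":0},{"x":0,"y":0,"z":0,"rx":0,"ry":0,"rz":0,"grip":0},{"x":0,"y":0,"z":0,"rx":0,"ry":0,"rz":0,"grip":0},{"x":0,"y":0,"z":0,"rx":0,"ry":0,"rz":0,"grip":0},{"x":0,"y":0,"z":0,"rx":0,"ry":0,"rz":0,"grip":0},{"x":0,"y":0,"z":0,"rx":0,"ry":0,"rz":0,"grip":0}]'
python3 - <<'E'
from meas import *
s=shot('side','side2'); c=shot('scene','scene2')
for k in (s,): 
    e=ends(dark(k,275,315,160,225)); print(e)
o,d=ray(s,(np.array(e[0])+e[1])/2); 
t=((.66-o[0])*d[0]+(.1037-o[1])*d[1])/(d[0]**2+d[1]**2); print(o+t*d)
E
```

```text
time: 7.07
eef_pos: [0.6595, 0.1042, 0.1813]
tcp_rot: [0.485, 0.874, -0.003, -0.002]
contact_force: [-4.5, -5.8, -7.2]
opening: 0.152
finger_force: 59.4
time: 7.9
eef_pos: [0.6596, 0.1042, 0.1865]
tcp_rot: [0.485, 0.874, -0.003, -0.002]
contact_force: [-5.3, -4.4, -5.7]
opening: 0.152
finger_force: 59.5
(array([294.5, 160. ], dtype=float32), array([294.5, 213. ], dtype=float32), np.float32(39.0))
[0.6576 0.1022 0.2626]
```

```bash

python3 -m creep '[{"x":0,"y":0,"z":-1,"rx":0,"ry":0,"rz":0,"grip":0},{"x":0,"y":0,"z":-1,"rx":0,"ry":0,"rz":0,"grip":0},{"x":0,"y":0,"z":-1,"rx":0,"ry":0,"rz":0,"grip":0},{"x":0,"y":0,"z":-1,"rx":0,"ry":0,"rz":0,"grip":0},{"x":0,"y":0,"z":0,"rx":0,"ry":0,"rz":0,"grip":0},{"x":0,"y":0,"z":0,"rx":0,"ry":0,"rz":0,"grip":0},{"x":0,"y":0,"z":0,"rx":0,"ry":0,"rz":0,"grip":0},{"x":0,"y":0,"z":0,"rx":0,"ry":0,"rz":0,"grip":0},{"x":0,"y":0,"z":0,"rx":0,"ry":0,"rz":0,"grip":0},{"x":0,"y":0,"z":0,"rx":0,"ry":0,"rz":0,"grip":0}]'
```

```text
time: 8.83
eef_pos: [0.6595, 0.1042, 0.1896]
tcp_rot: [0.485, 0.874, -0.003, -0.002]
contact_force: [-3.6, -5.3, -8.1]
opening: 0.145
finger_force: 59.6
```

```bash

python3 -m creep '[{"x":0,"y":0,"z":0,"rx":0,"ry":0,"rz":0,"grip":0.6},{"x":0,"y":0,"z":0,"rx":0,"ry":0,"rz":0,"grip":0.6},{"x":0,"y":0,"z":0,"rx":0,"ry":0,"rz":0,"grip":0.6},{"x":0,"y":0,"z":0,"rx":0,"ry":0,"rz":0,"grip":0.6},{"x":0,"y":0,"z":0,"rx":0,"ry":0,"rz":0,"grip":0.6},{"x":0,"y":0,"z":0,"rx":0,"ry":0,"rz":0,"grip":0.6},{"x":0,"y":0,"z":-10,"rx":0,"ry":0,"rz":0,"grip":0.6},{"x":0,"y":0,"z":-20,"rx":0,"ry":0,"rz":0,"grip":0.6},{"x":0,"y":0,"z":-20,"rx":0,"ry":0,"rz":0,"grip":0.6},{"x":0,"y":0,"z":-20,"rx":0,"ry":0,"rz":0,"grip":0.6}]'
python3 -m creep '[{"x":-3,"y":-26,"z":0,"rx":0,"ry":0,"rz":0,"grip":0.6},{"x":-3,"y":-31,"z":0,"rx":0,"ry":0,"rz":0,"grip":0.6},{"x":-4,"y":-31,"z":0,"rx":0,"ry":0,"rz":0,"grip":0.6},{"x":-4,"y":-31,"z":0,"rx":0,"ry":0,"rz":0,"grip":0.6},{"x":-4,"y":-31,"z":0,"rx":0,"ry":0,"rz":0,"grip":0.6},{"x":-4,"y":-31,"z":0,"rx":0,"ry":0,"rz":0,"grip":0.6},{"x":-4,"y":-31,"z":0,"rx":0,"ry":0,"rz":0,"grip":0.6},{"x":-4,"y":-31,"z":0,"rx":0,"ry":0,"rz":0,"grip":0.6},{"x":-3,"y":-31,"z":0,"rx":0,"ry":0,"rz":0,"grip":0.6},{"x":-3,"y":-31,"z":0,"rx":0,"ry":0,"rz":0,"grip":0.6}]'
python3 -m creep '[{"x":0,"y":0,"z":0,"rx":0,"ry":0,"rz":6,"grip":0.6},{"x":0,"y":0,"z":0,"rx":0,"ry":0,"rz":7,"grip":0.6},{"x":0,"y":0,"z":0,"rx":0,"ry":0,"rz":7,"grip":0.6},{"x":0,"y":0,"z":0,"rx":0,"ry":0,"rz":7,"grip":0.6},{"x":0,"y":0,"z":0,"rx":0,"ry":0,"rz":7,"grip":0.6},{"x":0,"y":0,"z":0,"rx":0,"ry":0,"rz":7,"grip":0.6},{"x":0,"y":0,"z":0,"rx":0,"ry":0,"rz":7,"grip":0.6},{"x":0,"y":0,"z":0,"rx":0,"ry":0,"rz":7,"grip":0.6},{"x":0,"y":0,"z":0,"rx":0,"ry":0,"rz":7,"grip":0.6},{"x":0,"y":0,"z":0,"rx":0,"ry":0,"rz":7,"grip":0.6}]'
python3 -m creep '[{"x":0,"y":0,"z":0,"rx":0,"ry":0,"rz":7,"grip":0.6},{"x":0,"y":0,"z":0,"rx":0,"ry":0,"rz":7,"grip":0.6},{"x":0,"y":0,"z":0,"rx":0,"ry":0,"rz":7,"grip":0.6},{"x":0,"y":0,"z":0,"rx":0,"ry":0,"rz":7,"grip":0.6},{"x":0,"y":0,"z":0,"rx":0,"ry":0,"rz":7,"grip":0.6},{"x":0,"y":0,"z":0,"rx":0,"ry":0,"rz":7,"grip":0.6},{"x":0,"y":0,"z":0,"rx":0,"ry":0,"rz":7,"grip":0.6},{"x":0,"y":0,"z":0,"rx":0,"ry":0,"rz":7,"grip":0.6},{"x":0,"y":0,"z":0,"rx":0,"ry":0,"rz":7,"grip":0.6},{"x":0,"y":0,"z":0,"rx":0,"ry":0,"rz":7,"grip":0.6}]'
python3 -m creep '[{"x":0,"y":0,"z":0,"rx":0,"ry":0,"rz":7,"grip":0.6},{"x":0,"y":0,"z":0,"rx":0,"ry":0,"rz":7,"grip":0.6},{"x":0,"y":0,"z":0,"rx":0,"ry":0,"rz":7,"grip":0.6},{"x":0,"y":0,"z":0,"rx":0,"ry":0,"rz":7,"grip":0.6},{"x":0,"y":0,"z":0,"rx":0,"ry":0,"rz":5,"grip":0.6},{"x":0,"y":0,"z":20,"rx":0,"ry":0,"rz":0,"grip":0.6},{"x":0,"y":0,"z":20,"rx":0,"ry":0,"rz":0,"grip":0.6},{"x":0,"y":0,"z":10,"rx":0,"ry":0,"rz":0,"grip":0.6},{"x":0,"y":0,"z":0,"rx":0,"ry":0,"rz":0,"grip":0.6},{"x":0,"y":0,"z":0,"rx":0,"ry":0,"rz":0,"grip":0.6}]'
cat > scoop.py <<'E'
from meas import *
from scipy.spatial.transform import Rotation as Ro
def tool():
    s=ctrl.get_state(); return np.array(s['eef_pos']),Ro.from_quat(s['tcp_rot']).as_matrix(),s
E
python3 - <<'E'
from scoop import *
w=shot('wrist','w4'); s=shot('side','side3'); c=shot('scene','scene3')
p,R,st=tool(); print(p,R,st['qpos'])
e=ends(blue(w)); print('w',e); es=ends(blue(s)); print('s',es); ec=ends(blue(c)); print('c',ec)
for q in e[:2]: print(onz(w,q,.041), onz(w,q,.05))
E
```

```text
time: 9.67
eef_pos: [0.6618, 0.1056, 0.2638]
tcp_rot: [0.486, 0.874, 0.0, 0.0]
contact_force: [-0.1, -0.2, 1.1]
opening: 0.603
finger_force: 0.0
time: 10.5
eef_pos: [0.4207, -0.0867, 0.2634]
tcp_rot: [0.486, 0.874, 0.0, 0.001]
contact_force: [-0.7, -0.6, -0.5]
opening: 0.599
finger_force: 0.0
time: 11.33
eef_pos: [0.422, -0.0861, 0.2634]
tcp_rot: [0.897, 0.442, 0.001, 0.001]
contact_force: [0.8, -0.5, 0.6]
opening: 0.601
finger_force: 0.0
time: 12.17
eef_pos: [0.422, -0.0861, 0.2634]
tcp_rot: [0.988, -0.152, 0.001, 0.0]
contact_force: [0.4, -0.3, 0.4]
opening: 0.599
finger_force: 0.0
time: 13.0
eef_pos: [0.4217, -0.086, 0.2127]
tcp_rot: [0.906, -0.424, -0.0, -0.0]
contact_force: [-0.6, -0.5, 1.0]
opening: 0.598
finger_force: 0.0
[ 0.4226 -0.0864  0.2139] [[ 0.6411 -0.7675  0.0024]
 [-0.7675 -0.6411 -0.0011]
 [ 0.0023 -0.0011 -1.    ]] [-0.4379 -0.2659  2.1658  0.      1.2391  2.0078]
w (array([324.5,  85. ], dtype=float32), array([324.5, 269. ], dtype=float32), np.float32(23.0))
s (array([376.2461, 219.4308], dtype=float32), array([392.4308, 247.7539], dtype=float32), np.float32(6.201767))
c (array([393.198 , 295.6826], dtype=float32), array([344.8089, 301.3754], dtype=float32), np.float32(5.84208))
[ 0.4913 -0.1758  0.041 ] [ 0.4907 -0.1749  0.05  ]
[ 0.3854 -0.0497  0.041 ] [ 0.3878 -0.0524  0.05  ]
```

```bash

python3 -m creep '[{"x":-2,"y":4,"z":20,"rx":0,"ry":0,"rz":0,"grip":0.6},{"x":0,"y":0,"z":30,"rx":0,"ry":0,"rz":0,"grip":0.6},{"x":0,"y":0,"z":30,"rx":0,"ry":0,"rz":0,"grip":0.6},{"x":0,"y":0,"z":30,"rx":0,"ry":0,"rz":0,"grip":0.6},{"x":0,"y":0,"z":30,"rx":0,"ry":0,"rz":0,"grip":0.6},{"x":0,"y":0,"z":20,"rx":0,"ry":0,"rz":0,"grip":0.6},{"x":0,"y":0,"z":15,"rx":0,"ry":0,"rz":0,"grip":0.6},{"x":0,"y":0,"z":10,"rx":0,"ry":0,"rz":0,"grip":0.6},{"x":0,"y":0,"z":2,"rx":0,"ry":0,"rz":0,"grip":0.6},{"x":0,"y":0,"z":0,"rx":0,"ry":0,"rz":0,"grip":0.6}]'
python3 -c "
from scoop import *
w=shot('wrist','w5');p,R,s=tool();print(p,R[:,0],s['qpos']);e=ends(blue(w));print(e)"
python3 -m creep '[{"x":0,"y":0,"z":0,"rx":0,"ry":0,"rz":0,"grip":0},{"x":0,"y":0,"z":0,"rx":0,"ry":0,"rz":0,"grip":0},{"x":0,"y":0,"z":0,"rx":0,"ry":0,"rz":0,"grip":0},{"x":0,"y":0,"z":0,"rx":0,"ry":0,"rz":0,"grip":0},{"x":0,"y":0,"z":0,"rx":0,"ry":0,"rz":0,"grip":0},{"x":0,"y":0,"z":0,"rx":0,"ry":0,"rz":0,"grip":0},{"x":0,"y":0,"z":0,"rx":0,"ry":0,"rz":0,"grip":0},{"x":0,"y":0,"z":0,"rx":0,"ry":0,"rz":0,"grip":0},{"x":0,"y":0,"z":0,"rx":0,"ry":0,"rz":0,"grip":0},{"x":0,"y":0,"z":0,"rx":0,"ry":0,"rz":0,"grip":0}]' 110
```

```text
time: 13.98
eef_pos: [0.4179, -0.0873, 0.0256]
tcp_rot: [0.906, -0.424, 0.0, 0.0]
contact_force: [0.2, 0.2, -0.6]
opening: 0.603
finger_force: 0.0
[ 0.4184 -0.0875  0.0263] [ 0.6411 -0.7675  0.0015] [-0.4446  0.0278  2.2985 -0.      0.8136  2.0011]
(array([321.,   0.], dtype=float32), array([321., 412.], dtype=float32), np.float32(58.0))
time: 14.87
eef_pos: [0.418, -0.0874, 0.0256]
tcp_rot: [0.906, -0.424, 0.001, 0.0]
contact_force: [0.7, 0.2, 2.0]
opening: 0.186
finger_force: 108.7
```

```bash

python3 -m creep '[{"x":0,"y":0,"z":-3,"rx":0,"ry":0,"rz":0,"grip":0},{"x":0,"y":0,"z":-8,"rx":0,"ry":0,"rz":0,"grip":0},{"x":0,"y":0,"z":-12,"rx":0,"ry":0,"rz":0,"grip":0},{"x":0,"y":0,"z":-15,"rx":0,"ry":0,"rz":0,"grip":0},{"x":0,"y":0,"z":-15,"rx":0,"ry":0,"rz":0,"grip":0},{"x":0,"y":0,"z":-15,"rx":0,"ry":0,"rz":0,"grip":0},{"x":0,"y":0,"z":-12,"rx":0,"ry":0,"rz":0,"grip":0},{"x":0,"y":0,"z":-8,"rx":0,"ry":0,"rz":0,"grip":0},{"x":0,"y":0,"z":-2,"rx":0,"ry":0,"rz":0,"grip":0},{"x":0,"y":0,"z":0,"rx":0,"ry":0,"rz":0,"grip":0}]'
python3 -m creep '[{"x":0,"y":0,"z":0,"rx":0,"ry":0,"rz":-3,"grip":0},{"x":0,"y":0,"z":0,"rx":0,"ry":0,"rz":-6,"grip":0},{"x":0,"y":0,"z":0,"rx":0,"ry":0,"rz":-7,"grip":0},{"x":0,"y":0,"z":0,"rx":0,"ry":0,"rz":-7,"grip":0},{"x":0,"y":0,"z":0,"rx":0,"ry":0,"rz":-7,"grip":0},{"x":0,"y":0,"z":0,"rx":0,"ry":0,"rz":-7,"grip":0},{"x":0,"y":0,"z":0,"rx":0,"ry":0,"rz":-7,"grip":0},{"x":0,"y":0,"z":0,"rx":0,"ry":0,"rz":-7,"grip":0},{"x":0,"y":0,"z":0,"rx":0,"ry":0,"rz":-7,"grip":0},{"x":0,"y":0,"z":0,"rx":0,"ry":0,"rz":-7,"grip":0}]'
python3 -m creep '[{"x":0,"y":0,"z":0,"rx":0,"ry":0,"rz":-7,"grip":0},{"x":0,"y":0,"z":0,"rx":0,"ry":0,"rz":-6,"grip":0},{"x":0,"y":0,"z":0,"rx":0,"ry":0,"rz":-4,"grip":0},{"x":12,"y":-6,"z":0,"rx":0,"ry":0,"rz":0,"grip":0},{"x":15,"y":-7,"z":0,"rx":0,"ry":0,"rz":0,"grip":0},{"x":15,"y":-7,"z":0,"rx":0,"ry":0,"rz":0,"grip":0},{"x":15,"y":-7,"z":0,"rx":0,"ry":0,"rz":0,"grip":0},{"x":12,"y":-5,"z":0,"rx":0,"ry":0,"rz":0,"grip":0},{"x":7,"y":-3,"z":0,"rx":0,"ry":0,"rz":0,"grip":0},{"x":0,"y":0,"z":0,"rx":0,"ry":0,"rz":0,"grip":0}]'
python3 - <<'E'
from scoop import *
w=shot('wrist','w6'); s=shot('side','side6')
p,R,st=tool(); print(p,R,st['qpos'])
o=np.array([.660,.1037]);u=np.array([.850,.527]);n=np.array([-.527,.850])
print('bin xy',(p[:2]-o)@u,(p[:2]-o)@n,'yaw',np.degrees(np.arctan2(R[1,0],R[0,0])))
cv2.imwrite('pics/m4.png',np.hstack([cv2.resize(w['color'],(480,360)),cv2.resize(s['color'][130:310,230:390],(320,360),interpolation=2)]))
E
```

```text
time: 15.7
eef_pos: [0.4173, -0.087, 0.1155]
tcp_rot: [0.906, -0.424, -0.0, -0.0]
contact_force: [0.3, 0.0, -0.8]
opening: 0.187
finger_force: 108.2
time: 16.53
eef_pos: [0.4163, -0.0867, 0.1139]
tcp_rot: [0.991, 0.132, -0.001, -0.001]
contact_force: [-0.5, 0.5, -0.6]
opening: 0.189
finger_force: 108.3
time: 17.37
eef_pos: [0.4632, -0.0163, 0.1143]
tcp_rot: [0.961, 0.275, -0.001, -0.001]
contact_force: [-0.4, -0.0, -0.3]
opening: 0.189
finger_force: 108.2
[ 0.4628 -0.0172  0.1145] [[ 0.8489  0.5286 -0.0021]
 [ 0.5286 -0.8489  0.0001]
 [-0.0017 -0.0012 -1.    ]] [-0.2566 -0.0529  2.1781 -0.0005  1.0185  0.7575]
bin xy -0.23138757064105386 0.0011459230111657698 yaw 31.90914922242044
```

View pics/m4.png

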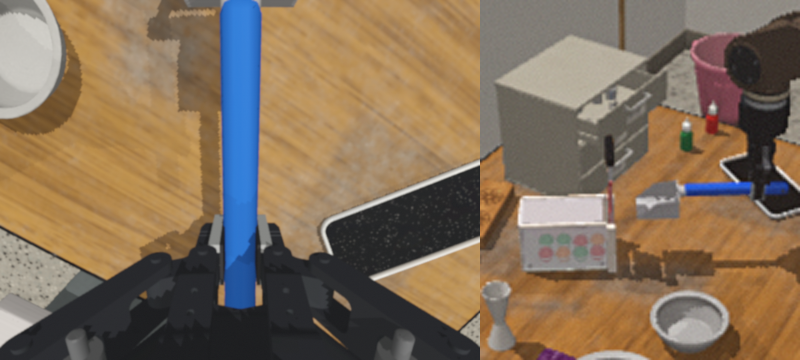

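The scoop is held straight along the tool (handle at wrist column 321) and points at the open mouth. The lateral offset agrees with the mean of bar and roof. I'll descend and enter.

```bash

python3 -m creep '[{"x":0,"y":0,"z":8,"rx":0,"ry":0,"rz":0,"grip":0},{"x":0,"y":0,"z":15,"rx":0,"ry":0,"rz":0,"grip":0},{"x":0,"y":0,"z":15,"rx":0,"ry":0,"rz":0,"grip":0},{"x":0,"y":0,"z":15,"rx":0,"ry":0,"rz":0,"grip":0},{"x":0,"y":0,"z":15,"rx":0,"ry":0,"rz":0,"grip":0},{"x":0,"y":0,"z":10,"rx":0,"ry":0,"rz":0,"grip":0},{"x":0,"y":0,"z":7,"rx":0,"ry":0,"rz":0,"grip":0},{"x":0,"y":0,"z":4,"rx":0,"ry":0,"rz":0,"grip":0},{"x":0,"y":0,"z":0,"rx":0,"ry":0,"rz":0,"grip":0},{"x":0,"y":0,"z":0,"rx":0,"ry":0,"rz":0,"grip":0}]'
python3 -m creep '[{"x":3,"y":0,"z":0,"rx":0,"ry":0,"rz":0,"grip":0},{"x":6,"y":0,"z":0,"rx":0,"ry":0,"rz":0,"grip":0},{"x":6,"y":0,"z":0,"rx":0,"ry":0,"rz":0,"grip":0},{"x":6,"y":0,"z":0,"rx":0,"ry":0,"rz":0,"grip":0},{"x":6,"y":0,"z":0,"rx":0,"ry":0,"rz":0,"grip":0},{"x":6,"y":0,"z":0,"rx":0,"ry":0,"rz":0,"grip":0},{"x":6,"y":0,"z":0,"rx":0,"ry":0,"rz":0,"grip":0},{"x":4,"y":0,"z":0,"rx":0,"ry":0,"rz":0,"grip":0},{"x":0,"y":0,"z":0,"rx":0,"ry":0,"rz":0,"grip":0},{"x":0,"y":0,"z":0,"rx":0,"ry":0,"rz":0,"grip":0}]'
python3 - <<'E'
from scoop import *
P=[]
for i in range(3):
    s=shot('side','side7'); p,R,st=tool(); P.append(p)
p=np.mean(P,0); o=np.array([.660,.1037]);u=np.array([.850,.527]);n=np.array([-.527,.850])
print(p,'bin xy',(p[:2]-o)@u,(p[:2]-o)@n,'yaw',np.degrees(np.arctan2(R[1,0],R[0,0])),'pitch',R[2,0])
cv2.imwrite('pics/m5.png',cv2.resize(s['color'][190:290,235:395],(800,500),interpolation=2))
E
```

```text
time: 18.3
eef_pos: [0.4638, -0.0175, 0.0266]
tcp_rot: [0.962, 0.274, 0.0, 0.0]
contact_force: [0.8, 0.4, -1.0]
opening: 0.188
finger_force: 108.2
time: 19.13
eef_pos: [0.5, 0.0056, 0.0262]
tcp_rot: [0.962, 0.275, -0.0, -0.0]
contact_force: [0.3, -0.1, -1.3]
opening: 0.186
finger_force: 108.2
[0.4997 0.0055 0.0261] bin xy -0.1880158255802084 0.0009876247177164205 yaw 31.865272775906252 pitch -0.000457573706549169
```

View pics/m5.png

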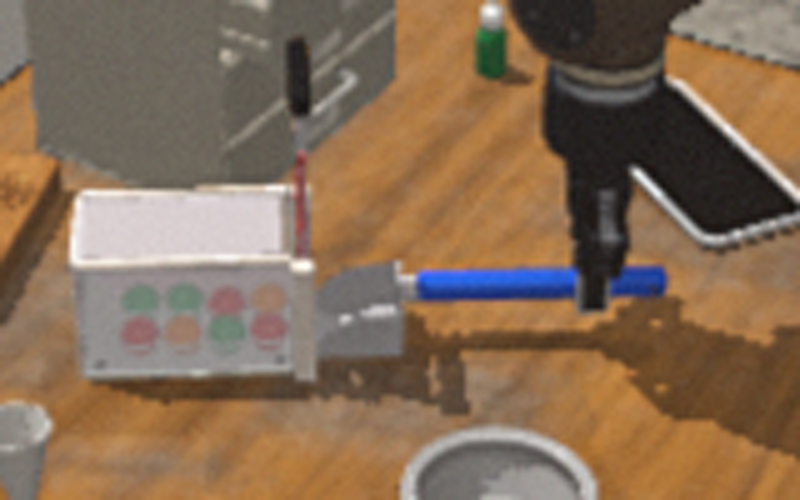

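The lip stands in the mouth under the raised sash (315,330 in the crop), and the sweets are still in place. I'll lower onto the floor and push.

```bash

python3 -m creep '[{"x":0,"y":0,"z":2.5,"rx":0,"ry":0,"rz":0,"grip":0},{"x":3,"y":0,"z":0,"rx":0,"ry":0,"rz":0,"grip":0},{"x":6,"y":0,"z":0,"rx":0,"ry":0,"rz":0,"grip":0},{"x":6,"y":0,"z":0,"rx":0,"ry":0,"rz":0,"grip":0},{"x":6,"y":0,"z":0,"rx":0,"ry":0,"rz":0,"grip":0},{"x":6,"y":0,"z":0,"rx":0,"ry":0,"rz":0,"grip":0},{"x":6,"y":0,"z":0,"rx":0,"ry":0,"rz":0,"grip":0},{"x":6,"y":0,"z":0,"rx":0,"ry":0,"rz":0,"grip":0},{"x":6,"y":0,"z":0,"rx":0,"ry":0,"rz":0,"grip":0},{"x":6,"y":0,"z":0,"rx":0,"ry":0,"rz":0,"grip":0}]'
python3 -m creep '[{"x":6,"y":0,"z":0,"rx":0,"ry":0,"rz":0,"grip":0},{"x":6,"y":0,"z":0,"rx":0,"ry":0,"rz":0,"grip":0},{"x":6,"y":0,"z":0,"rx":0,"ry":0,"rz":0,"grip":0},{"x":6,"y":0,"z":0,"rx":0,"ry":0,"rz":0,"grip":0},{"x":6,"y":0,"z":0,"rx":0,"ry":0,"rz":0,"grip":0},{"x":6,"y":0,"z":0,"rx":0,"ry":0,"rz":0,"grip":0},{"x":6,"y":0,"z":0,"rx":0,"ry":0,"rz":0,"grip":0},{"x":6,"y":0,"z":0,"rx":0,"ry":0,"rz":0,"grip":0},{"x":4,"y":0,"z":0,"rx":0,"ry":0,"rz":0,"grip":0},{"x":0,"y":0,"z":0,"rx":0,"ry":0,"rz":0,"grip":0}]'
python3 - <<'E'
from scoop import *
s=shot('side','side8'); p,R,st=tool()
o=np.array([.660,.1037]);u=np.array([.850,.527]);n=np.array([-.527,.850])
print(p,'bin xy',(p[:2]-o)@u,(p[:2]-o)@n,'pitch',R[2,0])
cv2.imwrite('pics/m6.png',cv2.resize(s['color'][200:280,240:340],(800,600),interpolation=2))
E
```

```text
time: 20.12
eef_pos: [0.5437, 0.0326, 0.0238]
tcp_rot: [0.962, 0.275, -0.0, 0.0]
contact_force: [-2.7, -1.0, 1.2]
opening: 0.182
finger_force: 108.5
time: 20.95
eef_pos: [0.5885, 0.0604, 0.0239]
tcp_rot: [0.962, 0.275, 0.001, -0.0]
contact_force: [1.4, 0.4, -1.2]
opening: 0.183
finger_force: 108.3
[0.5883 0.0603 0.0238] bin xy -0.08383441730169573 0.000905305148281875 pitch 0.0016686187199548758
```

View pics/m6.png

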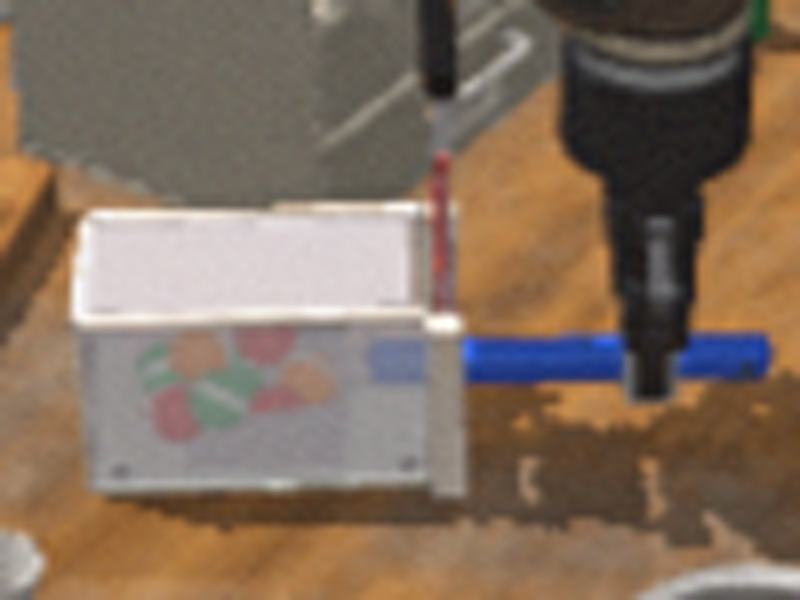

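The sweets are bunched on the tray and against the slope, the lip is near 106 mm, and forces are low. I'll climb the slope while tipping the lip up, then settle.

```bash

python3 -m creep '[{"x":4,"y":0,"z":0,"rx":0,"ry":0.5,"rz":0,"grip":0},{"x":3,"y":0,"z":0,"rx":0,"ry":1,"rz":0,"grip":0},{"x":3,"y":0,"z":0,"rx":0,"ry":1,"rz":0,"grip":0},{"x":3,"y":0,"z":0,"rx":0,"ry":1,"rz":0,"grip":0},{"x":3,"y":0,"z":0,"rx":0,"ry":1,"rz":0,"grip":0},{"x":3,"y":0,"z":0,"rx":0,"ry":1,"rz":0,"grip":0},{"x":3,"y":0,"z":0,"rx":0,"ry":1,"rz":0,"grip":0},{"x":0,"y":0,"z":0,"rx":0,"ry":1,"rz":0,"grip":0},{"x":0,"y":0,"z":0,"rx":0,"ry":1,"rz":0,"grip":0},{"x":0,"y":0,"z":0,"rx":0,"ry":1,"rz":0,"grip":0}]'
python3 -m creep '[{"x":0,"y":0,"z":0,"rx":0,"ry":1,"rz":0,"grip":0},{"x":0,"y":0,"z":0,"rx":0,"ry":1,"rz":0,"grip":0},{"x":0,"y":0,"z":0,"rx":0,"ry":1,"rz":0,"grip":0},{"x":0,"y":0,"z":0,"rx":0,"ry":0,"rz":0,"grip":0},{"x":0,"y":0,"z":0,"rx":0,"ry":0,"rz":0,"grip":0},{"x":-2,"y":0,"z":2,"rx":0,"ry":0,"rz":0,"grip":0},{"x":-4,"y":0,"z":3,"rx":0,"ry":0,"rz":0,"grip":0},{"x":-5,"y":0,"z":3,"rx":0,"ry":0,"rz":0,"grip":0},{"x":-5,"y":0,"z":2,"rx":0,"ry":0,"rz":0,"grip":0},{"x":-4,"y":0,"z":0,"rx":0,"ry":0,"rz":0,"grip":0}]'
python3 - <<'E'
from scoop import *
s=shot('side','side9'); p,R,st=tool()
o=np.array([.660,.1037]);u=np.array([.850,.527]);n=np.array([-.527,.850])
print(p,'bin xy',(p[:2]-o)@u,(p[:2]-o)@n,'pitch',np.degrees(R[2,0]))
cv2.imwrite('pics/m7.png',cv2.resize(s['color'][200:280,240:340],(800,600),interpolation=2))
E
```

```text
time: 21.83
eef_pos: [0.6061, 0.0714, 0.0248]
tcp_rot: [0.958, 0.274, 0.08, -0.023]
contact_force: [-0.7, 1.0, -3.0]
opening: 0.185
finger_force: 108.1
time: 22.67
eef_pos: [0.5903, 0.0621, 0.0096]
tcp_rot: [0.956, 0.273, 0.104, -0.03]
contact_force: [0.4, 1.3, -1.8]
opening: 0.184
finger_force: 108.1
[0.5897 0.0619 0.0095] bin xy -0.08176907240785335 0.0014814984307114504 pitch 12.29072311997959
```

View pics/m7.png

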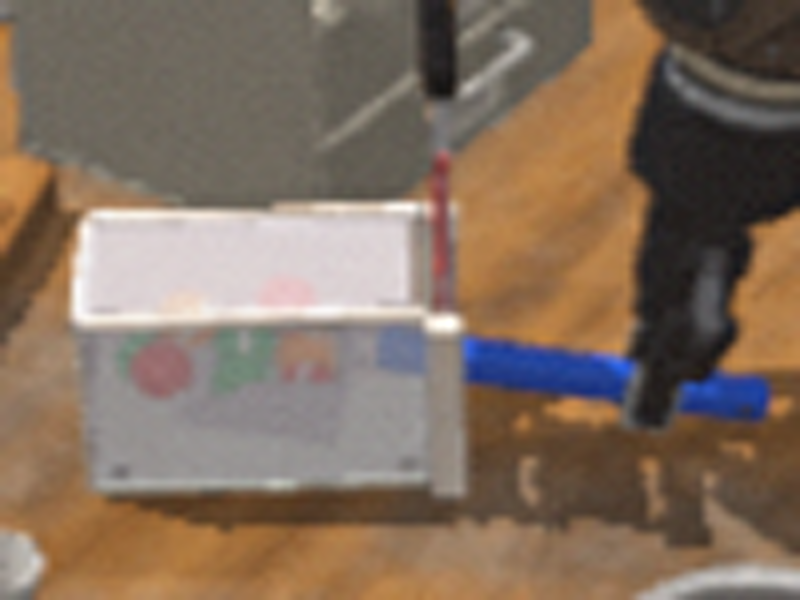

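```bash
python3 - <<'E'
from scoop import *
s=load('side9');o=np.array([.660,.1037]);u=np.array([.850,.527]);n=np.array([-.527,.850])
for nm,q,ys in [('pink',(287,292),(-.014,0,.014)),('orangeback',(183,303),(-.014,0,.014)),('red',(162,365),(.014,0)),('green',(243,358),(.014,0,-.014)),('orange',(305,357),(.014,0,-.014)),('greenback',(135,352),(.014,-.014))]:
    a,d=ray(s,(240+q[0]/8,200+q[1]/7.5))
    for y in ys:
        t=(y-(a[:2]-o)@n)/(d[:2]@n); X=a+t*d; print(nm,y,'x',round((X[:2]-o)@u,3),'z',round(X[2],3))
E
```

```text
pink -0.014 x 0.06 z 0.06
pink 0 x 0.06 z 0.07
pink 0.014 x 0.059 z 0.081
orangeback -0.014 x 0.103 z 0.055
orangeback 0 x 0.102 z 0.066
orangeback 0.014 x 0.1 z 0.076
red 0.014 x 0.111 z 0.043
red 0 x 0.112 z 0.032
green 0.014 x 0.078 z 0.046
green 0 x 0.079 z 0.035
green -0.014 x 0.08 z 0.024
orange 0.014 x 0.053 z 0.046
orange 0 x 0.054 z 0.035
orange -0.014 x 0.054 z 0.024
greenback 0.014 x 0.121 z 0.05
greenback -0.014 x 0.124 z 0.029
```

```bash

python3 -m creep '[{"x":-2,"y":0,"z":-0.4,"rx":0,"ry":0,"rz":0,"grip":0},{"x":-4,"y":0,"z":-0.8,"rx":0,"ry":0,"rz":0,"grip":0},{"x":-4,"y":0,"z":-0.8,"rx":0,"ry":0,"rz":0,"grip":0},{"x":-4,"y":0,"z":-0.8,"rx":0,"ry":0,"rz":0,"grip":0},{"x":-3,"y":0,"z":-0.6,"rx":0,"ry":0,"rz":0,"grip":0},{"x":-3,"y":0,"z":-0.6,"rx":0,"ry":-1,"rz":0,"grip":0},{"x":-3,"y":0,"z":-0.5,"rx":0,"ry":-1,"rz":0,"grip":0},{"x":-3,"y":0,"z":-0.5,"rx":0,"ry":-1,"rz":0,"grip":0},{"x":-2,"y":0,"z":-0.3,"rx":0,"ry":-1,"rz":0,"grip":0},{"x":0,"y":0,"z":0,"rx":0,"ry":0,"rz":0,"grip":0}]'
python3 -m creep '[{"x":-2,"y":0,"z":-0.3,"rx":0,"ry":0,"rz":0,"grip":0},{"x":-4,"y":0,"z":-0.6,"rx":0,"ry":0,"rz":0,"grip":0},{"x":-5,"y":0,"z":-0.7,"rx":0,"ry":0,"rz":0,"grip":0},{"x":-5,"y":0,"z":-0.7,"rx":0,"ry":0,"rz":0,"grip":0},{"x":-5,"y":0,"z":-0.7,"rx":0,"ry":0,"rz":0,"grip":0},{"x":-5,"y":0,"z":-0.7,"rx":0,"ry":0,"rz":0,"grip":0},{"x":-5,"y":0,"z":-0.7,"rx":0,"ry":0,"rz":0,"grip":0},{"x":-5,"y":0,"z":-0.7,"rx":0,"ry":0,"rz":0,"grip":0},{"x":-5,"y":0,"z":-0.7,"rx":0,"ry":0,"rz":0,"grip":0},{"x":-5,"y":0,"z":-0.7,"rx":0,"ry":0,"rz":0,"grip":0}]'
python3 -m creep '[{"x":-5,"y":0,"z":-0.7,"rx":0,"ry":0,"rz":0,"grip":0},{"x":-5,"y":0,"z":-0.7,"rx":0,"ry":0,"rz":0,"grip":0},{"x":-5,"y":0,"z":-0.7,"rx":0,"ry":0,"rz":0,"grip":0},{"x":-5,"y":0,"z":-0.7,"rx":0,"ry":0,"rz":0,"grip":0},{"x":-5,"y":0,"z":-0.7,"rx":0,"ry":0,"rz":0,"grip":0},{"x":-5,"y":0,"z":-0.7,"rx":0,"ry":0,"rz":0,"grip":0},{"x":-5,"y":0,"z":-0.7,"rx":0,"ry":0,"rz":0,"grip":0},{"x":-4,"y":0,"z":-0.6,"rx":0,"ry":0,"rz":0,"grip":0},{"x":-2,"y":0,"z":-0.3,"rx":0,"ry":0,"rz":0,"grip":0},{"x":0,"y":0,"z":0,"rx":0,"ry":0,"rz":0,"grip":0}]'
python3 - <<'E'
from scoop import *
s=shot('side','side10'); w=shot('wrist','w10');p,R,st=tool()
o=np.array([.660,.1037]);u=np.array([.850,.527]);n=np.array([-.527,.850])
print(p,'bin xy',(p[:2]-o)@u,(p[:2]-o)@n,'pitch',np.degrees(R[2,0]),st['qpos'])
cv2.imwrite('pics/m8.png',cv2.resize(s['color'][200:290,240:360],(800,600),interpolation=2))
E
```

```text
time: 23.55
eef_pos: [0.5695, 0.0471, 0.012]
tcp_rot: [0.959, 0.274, 0.073, -0.019]
contact_force: [-0.9, -0.5, 3.7]
opening: 0.185
finger_force: 108.8
time: 24.38
eef_pos: [0.5268, 0.0225, 0.0093]
tcp_rot: [0.959, 0.274, 0.071, -0.021]
contact_force: [-0.7, 1.2, -1.3]
opening: 0.183
finger_force: 108.1
time: 25.22
eef_pos: [0.4921, 0.0006, 0.0093]
tcp_rot: [0.959, 0.274, 0.071, -0.02]
contact_force: [0.1, -0.2, -0.9]
opening: 0.191
finger_force: 108.0
[0.4927 0.0007 0.0095] bin xy -0.19645583230184044 0.0006478657652419922 pitch 8.48597561651892 [-0.2608  0.1446  2.22    0.1719  0.6819  0.6255]
```

```bash

python3 -m creep '[{"x":-2,"y":0,"z":-0.3,"rx":0,"ry":0,"rz":0,"grip":0},{"x":-5,"y":0,"z":-0.8,"rx":0,"ry":0,"rz":0,"grip":0},{"x":-5,"y":0,"z":-1,"rx":0,"ry":0,"rz":0,"grip":0},{"x":-5,"y":0,"z":-3,"rx":0,"ry":0.5,"rz":0,"grip":0},{"x":-5,"y":0,"z":-6,"rx":0,"ry":1,"rz":0,"grip":0},{"x":-5,"y":0,"z":-8,"rx":0,"ry":1,"rz":0,"grip":0},{"x":-3,"y":0,"z":-8,"rx":0,"ry":1,"rz":0,"grip":0},{"x":-2,"y":0,"z":-8,"rx":0,"ry":1,"rz":0,"grip":0},{"x":0,"y":0,"z":-5,"rx":0,"ry":0,"rz":0,"grip":0},{"x":0,"y":0,"z":-1,"rx":0,"ry":0,"rz":0,"grip":0}]'
cat > sweets.py <<'E'
from scoop import *
O=np.array([.660,.1037]);u=np.array([.850,.527]);n=np.array([-.527,.850])
def inbin(b): return np.r_[O+u*b[0]+n*b[1],b[2]]
def comps(c,lo=(0,0),hi=(640,480),smin=60,amin=4):
    h=cv2.cvtColor(c['color'],cv2.COLOR_BGR2HSV); out=[]
    for nm,a,b in (('red',0,7),('red2',172,180),('org',7,17),('grn',40,90)):
        m=((h[...,0]>=a)&(h[...,0]<b)&(h[...,1]>smin)&(h[...,2]>70)).astype(np.uint8)
        k=np.zeros_like(m);k[lo[1]:hi[1],lo[0]:hi[0]]=1
        N,l,st,ce=cv2.connectedComponentsWithStats(m*k)
        for i in range(1,N):
            if st[i,4]>=amin: out.append((nm,ce[i].round(1).tolist(),int(st[i,4])))
    return out
E
python3 - <<'E'
from sweets import *
s=shot('side','side11'); c=shot('scene','scene11'); w=shot('wrist','w11'); p,R,st=tool()
print(p,'bin xy',(p[:2]-O)@u,'pitch',np.degrees(R[2,0]))
tr=p+R@np.array([.157,0,.0187-.02]); print('tray mid side',proj(s,tr),'scene',proj(c,tr))
# bin interior: look through the side wall vs pattern of side0, near/far floor
x,y=proj(s,tr).astype(int); print(comps(s,(x-30,y-30),(x+30,y+30),90))
q=proj(s,inbin((.06,0,.03))).astype(int); print('bin',q,comps(s,(q[0]-25,q[1]-25),(q[0]+22,q[1]+20),25,6))
M=np.hstack([cv2.resize(s['color'][195:285,240:340],(500,450),interpolation=2),cv2.resize(c['color'][200:320,300:380],(300,450),interpolation=2)]); cv2.imwrite('pics/m9.png',M)
E
```

```text
time: 26.15
eef_pos: [0.4594, -0.0205, 0.0456]
tcp_rot: [0.955, 0.272, 0.11, -0.03]
contact_force: [1.3, -1.2, -3.1]
opening: 0.188
finger_force: 108.1
[ 0.4594 -0.0199  0.0447] bin xy -0.23565381468927568 pitch 12.890791555993756
tray mid side [320.4141 235.574 ] scene [338.1696 254.3868]
[('red', [294.4, 228.1], 25), ('red', [323.7, 228.4], 45), ('red', [324.3, 238.2], 6), ('red', [328.2, 238.0], 6), ('org', [323.8, 235.1], 2494), ('org', [292.7, 224.8], 6), ('org', [325.5, 234.8], 32), ('grn', [317.7, 235.8], 52)]
bin [276 248] [('red', [294.8, 232.5], 36), ('red', [266.0, 256.0], 8), ('red2', [295.0, 237.5], 6), ('red2', [267.2, 255.0], 34), ('org', [255.2, 226.2], 40), ('org', [272.5, 224.2], 6), ('org', [285.3, 253.0], 307), ('org', [266.5, 227.0], 14), ('org', [280.2, 227.4], 32), ('org', [266.3, 242.6], 38), ('grn', [272.2, 250.4], 25)]
```

View pics/m9.png

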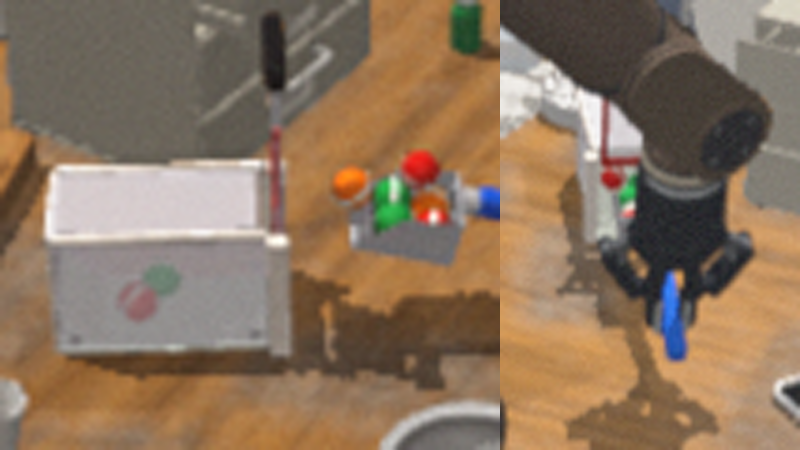

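13 sight pictures are used. This one shows six sweets heaped on the tray (orange at the lip, green, reds), with a red (135,300) and a green (160,280) left in the bin. The sash is up. I'll lift and turn gently toward the bowl after checking the bowl's place numerically.

```bash

python3 -m creep '[{"x":0.4,"y":0,"z":-2,"rx":0,"ry":0.5,"rz":0,"grip":0},{"x":1,"y":0,"z":-5,"rx":0,"ry":0.5,"rz":0,"grip":0},{"x":2,"y":0,"z":-8,"rx":0,"ry":0.5,"rz":0,"grip":0},{"x":2,"y":0,"z":-10,"rx":0,"ry":0.5,"rz":0,"grip":0},{"x":3,"y":0,"z":-12,"rx":0,"ry":0,"rz":0,"grip":0},{"x":3,"y":0,"z":-12,"rx":0,"ry":0,"rz":0,"grip":0},{"x":3,"y":0,"z":-12,"rx":0,"ry":0,"rz":0,"grip":0},{"x":2,"y":0,"z":-8,"rx":0,"ry":0,"rz":0,"grip":0},{"x":1,"y":0,"z":-4,"rx":0,"ry":0,"rz":0,"grip":0},{"x":0,"y":0,"z":-1,"rx":0,"ry":0,"rz":0,"grip":0}]'
python3 -m creep '[{"x":0,"y":0,"z":0,"rx":0.3,"ry":0,"rz":-1,"grip":0},{"x":0,"y":0,"z":0,"rx":0.5,"ry":0,"rz":-2,"grip":0},{"x":0,"y":0,"z":0,"rx":0.7,"ry":0,"rz":-3,"grip":0},{"x":0,"y":0,"z":0,"rx":0.8,"ry":0,"rz":-3,"grip":0},{"x":0,"y":0,"z":0,"rx":0.8,"ry":0,"rz":-3,"grip":0},{"x":0,"y":0,"z":0,"rx":0.8,"ry":0,"rz":-3,"grip":0},{"x":0,"y":0,"z":0,"rx":0.8,"ry":0,"rz":-3,"grip":0},{"x":0,"y":0,"z":0,"rx":0.8,"ry":0,"rz":-3,"grip":0},{"x":0,"y":0,"z":0,"rx":0.5,"ry":0,"rz":-2,"grip":0},{"x":0,"y":0,"z":0,"rx":0.3,"ry":0,"rz":-1,"grip":0}]'
cat > bowl.py <<'E'
from sweets import *
from scipy.optimize import minimize
def bowl(c,g=(.472,.414)):
    # rim circle fit: bright/low-saturation mask inside vs outside
    h=cv2.cvtColor(c['color'],cv2.COLOR_BGR2HSV); gray=((h[...,1]<45)&(h[...,2]>60)).astype(float)
    a=np.linspace(0,2*np.pi,90)
    G=cv2.GaussianBlur(gray,(0,0),1.5)
    def f(q,z=.0575):
        s=0
        for r,sg in ((.074,-1),(.086,1)):
            P=np.c_[q[0]+r*np.cos(a),q[1]+r*np.sin(a),np.full(90,z)]
            K,D,R,t=[np.array(c[k],float) for k in 'KDRt']
            p=cv2.projectPoints(P,cv2.Rodrigues(R)[0],t,K,D)[0][:,0]
            s+=sg*cv2.remap(G.astype(np.float32),p[:,0].astype(np.float32)[None],p[:,1].astype(np.float32)[None],1).mean()
        return s
    best=min(((f((g[0]+i*.004,g[1]+j*.004)),i,j) for i in range(-15,16) for j in range(-15,16)))
    r=minimize(f,(g[0]+best[1]*.004,g[1]+best[2]*.004),method='Nelder-Mead',options={'initial_simplex':np.array([[0,0],[.003,0],[0,.003]])+np.array([g[0]+best[1]*.004,g[1]+best[2]*.004])})
    return r.x,r.fun
E
python3 - <<'E'
from bowl import *
s=shot('side','side12'); w=shot('wrist','w12'); p,R,st=tool()
print(p,'yaw',np.degrees(np.arctan2(R[1,0],R[0,0])),'pitch',np.degrees(np.arcsin(R[2,0])),st['qpos'])
print(bowl(load('side0')),bowl(s),bowl(load('w2')))
d=cv2.absdiff(load('side0')['color'],s['color'])[300:360,255:340].max(2); print('changed px',(d>40).sum())
tr=p+R@np.array([.157,0,-.002]); print(proj(s,tr)); x,y=proj(s,tr).astype(int); print(comps(s,(x-30,y-30),(x+30,y+30),130))
E
```

```text
time: 27.13
eef_pos: [0.4582, -0.0211, 0.1218]
tcp_rot: [0.953, 0.272, 0.126, -0.035]
contact_force: [-0.3, 0.7, -1.2]
opening: 0.185
finger_force: 108.1
time: 27.97
eef_pos: [0.4572, -0.0209, 0.1196]
tcp_rot: [0.872, 0.472, 0.114, -0.062]
contact_force: [-0.2, 0.3, -2.1]
opening: 0.188
finger_force: 108.0
[ 0.4574 -0.0209  0.1198] yaw 56.69494494784527 pitch 14.943864008679023 [-0.4125 -0.1353  2.2598  0.308   0.9937  0.003 ]
(array([0.4691, 0.418 ]), np.float64(-0.7332814931869507)) (array([0.4691, 0.418 ]), np.float64(-0.7328566908836365)) (array([0.4755, 0.4097]), np.float64(-0.7982509136199951))
changed px 0
[328.0755 226.2376]
[('red', [345.5, 196.0], 4), ('red', [329.0, 218.2], 40), ('red', [334.1, 228.1], 8), ('org', [326.7, 228.4], 2295), ('org', [331.7, 225.6], 22), ('org', [346.1, 228.7], 14), ('grn', [332.5, 197.5], 8), ('grn', [325.3, 228.2], 57)]
```

```bash

python3 -m creep '[{"x":2,"y":-3,"z":0.6,"rx":0,"ry":0,"rz":0,"grip":0},{"x":5,"y":-7,"z":1.4,"rx":0,"ry":0,"rz":0,"grip":0},{"x":9,"y":-12,"z":2.4,"rx":0,"ry":0,"rz":0,"grip":0},{"x":10,"y":-14,"z":2.7,"rx":0,"ry":0,"rz":0,"grip":0},{"x":10,"y":-14,"z":2.7,"rx":0,"ry":0,"rz":0,"grip":0},{"x":10,"y":-14,"z":2.7,"rx":0,"ry":0,"rz":0,"grip":0},{"x":10,"y":-14,"z":2.7,"rx":0,"ry":0,"rz":0,"grip":0},{"x":10,"y":-14,"z":2.7,"rx":0,"ry":0,"rz":0,"grip":0},{"x":10,"y":-14,"z":2.7,"rx":0,"ry":0,"rz":0,"grip":0},{"x":10,"y":-14,"z":2.7,"rx":0,"ry":0,"rz":0,"grip":0}]'
python3 -m creep '[{"x":10,"y":-14,"z":2.7,"rx":0,"ry":0,"rz":0,"grip":0},{"x":10,"y":-14,"z":2.7,"rx":0,"ry":0,"rz":0,"grip":0},{"x":10,"y":-14,"z":2.7,"rx":0,"ry":0,"rz":0,"grip":0},{"x":10,"y":-14,"z":2.7,"rx":0,"ry":0,"rz":0,"grip":0},{"x":10,"y":-14,"z":2.7,"rx":0,"ry":0,"rz":0,"grip":0},{"x":9,"y":-13,"z":2.7,"rx":0,"ry":0,"rz":0,"grip":0},{"x":8,"y":-10,"z":2,"rx":0,"ry":0,"rz":0,"grip":0},{"x":6,"y":-7,"z":1.5,"rx":0,"ry":0,"rz":0,"grip":0},{"x":3,"y":-4,"z":1,"rx":0,"ry":0,"rz":0,"grip":0},{"x":0,"y":0,"z":0,"rx":0,"ry":0,"rz":0,"grip":0}]'
python3 - <<'E'
from bowl import *
s=shot('side','side13'); c=shot('scene','scene13'); p,R,st=tool()
print(p,'yaw',np.degrees(np.arctan2(R[1,0],R[0,0])),'pitch',np.degrees(np.arcsin(R[2,0])),st['qpos'])
print('lip',p+R@np.array([.190,0,.0187]))
tr=p+R@np.array([.157,0,-.002]); print(proj(s,tr)); x,y=proj(s,tr).astype(int); print(comps(s,(x-30,y-30),(x+30,y+30),130))
E
```

```text
time: 28.9
eef_pos: [0.4051, 0.1209, 0.1198]
tcp_rot: [0.873, 0.471, 0.115, -0.061]
contact_force: [0.8, 0.8, -1.5]
opening: 0.185
finger_force: 108.0
time: 29.73
eef_pos: [0.3614, 0.2433, 0.1191]
tcp_rot: [0.872, 0.472, 0.115, -0.061]
contact_force: [-0.7, 0.1, -0.2]
opening: 0.185
finger_force: 108.0
[0.3622 0.2425 0.1193] yaw 56.74447389261396 pitch 14.940384278849324 [ 0.2539 -0.2752  2.3746  0.2289  0.859   0.7005]
lip [0.4655 0.4    0.1502]
[312.6154 289.8597]
[('red', [314.0, 280.2], 61), ('red', [319.1, 293.1], 16), ('red', [324.0, 292.0], 5), ('org', [302.4, 259.3], 13), ('org', [312.1, 259.8], 17), ('org', [331.2, 260.6], 83), ('org', [290.9, 288.8], 609), ('org', [316.8, 288.9], 42), ('org', [328.6, 311.1], 314), ('grn', [309.7, 292.9], 85)]
```

```bash

python3 -m creep '[{"x":-1,"y":0,"z":3,"rx":0,"ry":0,"rz":0,"grip":0},{"x":-2,"y":0,"z":6,"rx":0,"ry":0,"rz":0,"grip":0},{"x":-2,"y":0,"z":8,"rx":0,"ry":0,"rz":0,"grip":0},{"x":-2,"y":0,"z":8,"rx":0,"ry":0,"rz":0,"grip":0},{"x":-2,"y":0,"z":8,"rx":0,"ry":0,"rz":0,"grip":0},{"x":-2,"y":0,"z":8,"rx":0,"ry":0,"rz":0,"grip":0},{"x":-2,"y":0,"z":8,"rx":0,"ry":0,"rz":0,"grip":0},{"x":-2,"y":0,"z":5,"rx":0,"ry":0,"rz":0,"grip":0},{"x":-1,"y":0,"z":2,"rx":0,"ry":0,"rz":0,"grip":0},{"x":0,"y":0,"z":0,"rx":0,"ry":0,"rz":0,"grip":0}]'
python3 -m creep '[{"x":1,"y":0,"z":-7,"rx":0,"ry":-2,"rz":0,"grip":0},{"x":1.2,"y":0,"z":-10,"rx":0,"ry":-3,"rz":0,"grip":0},{"x":1.2,"y":0,"z":-10,"rx":0,"ry":-3,"rz":0,"grip":0},{"x":1.2,"y":0,"z":-10,"rx":0,"ry":-3,"rz":0,"grip":0},{"x":1.2,"y":0,"z":-10,"rx":0,"ry":-3,"rz":0,"grip":0},{"x":1,"y":0,"z":-7,"rx":0,"ry":-2,"rz":0,"grip":0},{"x":1,"y":0,"z":-7,"rx":0,"ry":-2,"rz":0,"grip":0},{"x":1,"y":0,"z":-7,"rx":0,"ry":-2,"rz":0,"grip":0},{"x":1,"y":0,"z":-7,"rx":0,"ry":-2,"rz":0,"grip":0},{"x":1,"y":0,"z":-7,"rx":0,"ry":-2,"rz":0,"grip":0}]'
python3 -m creep '[{"x":1.2,"y":0,"z":-10,"rx":0,"ry":-3,"rz":0,"grip":0},{"x":1.2,"y":0,"z":-10,"rx":0,"ry":-3,"rz":0,"grip":0},{"x":2.4,"y":0,"z":-16.5,"rx":0,"ry":-5,"rz":0,"grip":0},{"x":2.4,"y":0,"z":-16.5,"rx":0,"ry":-5,"rz":0,"grip":0},{"x":2.4,"y":0,"z":-16.5,"rx":0,"ry":-5,"rz":0,"grip":0},{"x":2.4,"y":0,"z":-16.5,"rx":0,"ry":-5,"rz":0,"grip":0},{"x":2.4,"y":0,"z":-16.5,"rx":0,"ry":-5,"rz":0,"grip":0},{"x":0,"y":0,"z":0,"rx":0,"ry":0,"rz":0,"grip":0},{"x":0,"y":0,"z":0,"rx":0,"ry":0,"rz":0,"grip":0},{"x":0,"y":0,"z":0,"rx":0,"ry":0,"rz":0,"grip":0}]'
python3 - <<'E'
from bowl import *
s=shot('side','side14'); c=shot('scene','scene14'); p,R,st=tool()
print(p,'yaw',np.degrees(np.arctan2(R[1,0],R[0,0])),'pitch',np.degrees(np.arcsin(R[2,0])),st['qpos'])
print('lip',p+R@np.array([.190,0,.0187]))
print(comps(s,(255,285),(345,365),100)); print(comps(c,(205,235),(265,275),100))
tr=p+R@np.array([.157,0,-.002]); print(proj(s,tr))
E
```

```text
time: 30.67
eef_pos: [0.3616, 0.2413, 0.0603]
tcp_rot: [0.873, 0.471, 0.114, -0.061]
contact_force: [-0.3, 0.3, -1.6]
opening: 0.184
finger_force: 108.0
time: 31.5
eef_pos: [0.3653, 0.2461, 0.1441]
tcp_rot: [0.877, 0.473, -0.069, 0.039]
contact_force: [0.4, 0.2, -1.1]
opening: 0.185
finger_force: 108.0
time: 32.33
eef_pos: [0.3927, 0.2887, 0.2311]
tcp_rot: [0.827, 0.446, -0.3, 0.163]
contact_force: [-0.3, -0.7, -0.1]
opening: 0.186
finger_force: 108.2
[0.3923 0.2882 0.2314] yaw 56.56495382661552 pitch -39.986711323435216 [ 0.5629  0.2602  1.7184 -0.278   1.8057  1.171 ]
lip [0.466  0.3996 0.095 ]
[('red', [301.1, 330.7], 39), ('red', [296.9, 333.5], 17), ('red', [277.6, 339.0], 32), ('red', [282.9, 339.8], 28), ('org', [275.7, 295.0], 924), ('org', [307.7, 285.4], 7), ('org', [332.7, 315.2], 565), ('org', [293.4, 324.6], 54), ('org', [282.6, 335.2], 9), ('org', [340.1, 357.1], 147), ('grn', [307.0, 331.1], 20), ('grn', [311.1, 334.3], 24), ('grn', [287.9, 344.4], 34)]
[('red', [228.0, 252.1], 32), ('red', [239.0, 260.6], 8), ('org', [217.5, 236.4], 70), ('org', [255.4, 241.3], 184), ('org', [209.2, 242.2], 37), ('org', [233.8, 256.0], 41), ('org', [245.5, 258.5], 6), ('org', [261.8, 267.5], 31), ('grn', [225.5, 258.0], 18)]
[303.57   301.4289]
```

```bash

python3 -m creep '[{"x":0,"y":0,"z":0,"rx":0,"ry":4,"rz":0,"grip":0},{"x":0,"y":0,"z":0,"rx":0,"ry":6,"rz":0,"grip":0},{"x":0,"y":0,"z":0,"rx":0,"ry":6,"rz":0,"grip":0},{"x":0,"y":0,"z":0,"rx":0,"ry":6,"rz":0,"grip":0},{"x":0,"y":0,"z":0,"rx":0,"ry":6,"rz":0,"grip":0},{"x":0,"y":0,"z":0,"rx":0,"ry":6,"rz":0,"grip":0},{"x":0,"y":0,"z":0,"rx":0,"ry":4,"rz":0,"grip":0},{"x":0,"y":0,"z":0,"rx":0,"ry":2,"rz":0,"grip":0},{"x":0,"y":5,"z":0,"rx":0,"ry":0,"rz":0,"grip":0},{"x":0,"y":12,"z":0,"rx":0,"ry":0,"rz":0,"grip":0}]'
python3 -m creep '[{"x":0,"y":20,"z":0,"rx":0,"ry":0,"rz":0,"grip":0},{"x":0,"y":25,"z":0,"rx":0,"ry":0,"rz":0,"grip":0},{"x":0,"y":25,"z":0,"rx":0,"ry":0,"rz":0,"grip":0},{"x":0,"y":25,"z":0,"rx":0,"ry":0,"rz":0,"grip":0},{"x":0,"y":20,"z":0,"rx":0,"ry":0,"rz":0,"grip":0},{"x":0,"y":0,"z":0,"rx":0,"ry":0,"rz":5,"grip":0},{"x":0,"y":0,"z":0,"rx":0,"ry":0,"rz":5,"grip":0},{"x":0,"y":0,"z":0,"rx":0,"ry":0,"rz":5,"grip":0},{"x":0,"y":0,"z":0,"rx":0,"ry":0,"rz":5,"grip":0},{"x":0,"y":0,"z":0,"rx":0,"ry":0,"rz":5,"grip":0}]'
python3 - <<'E'
from bowl import *
s=shot('side','side15'); c=shot('scene','scene15'); w=shot('wrist','w15'); p,R,st=tool()
print(p,'yaw',np.degrees(np.arctan2(R[1,0],R[0,0])),'pitch',np.degrees(np.arcsin(R[2,0])),st['qpos'])
print('side',comps(s,(262,305),(328,355),100)); print('scene',comps(c,(210,243),(258,275),100))
print('bowl',bowl(s))
print('bin',comps(s,(250,225),(296,268),25,6))
d=np.array([.4634,-.017,.12])-p; print('delta tool',R.T@d)
# any vivid blob that is new vs side0, outside bowl
a,b=load('side0')['color'],s['color']; m=(cv2.absdiff(a,b).max(2)>60).astype(np.uint8); N,l,stt,ce=cv2.connectedComponentsWithStats(m)
print([(ce[i].round().tolist(),int(stt[i,4])) for i in range(1,N) if stt[i,4]>15])
E
```

```text
time: 33.27
eef_pos: [0.4062, 0.2788, 0.2317]
tcp_rot: [0.88, 0.475, 0.0, 0.001]
contact_force: [-0.5, -0.0, -0.1]
opening: 0.187
finger_force: 108.1
time: 34.1
eef_pos: [0.504, 0.2155, 0.2312]
tcp_rot: [0.963, 0.271, -0.0, 0.001]
contact_force: [0.3, 0.5, -0.8]
opening: 0.186
finger_force: 108.1
[0.5038 0.2158 0.2313] yaw 31.77485443117162 pitch -0.04876845928196602 [ 0.2206  0.0067  1.8898 -0.0025  1.2452  1.2376]
side [('red', [301.1, 330.7], 42), ('red', [296.9, 333.5], 17), ('red', [277.6, 339.1], 31), ('red', [283.0, 339.7], 29), ('org', [278.9, 305.9], 49), ('org', [320.9, 310.6], 172), ('org', [295.9, 324.3], 57), ('org', [282.0, 334.9], 7), ('grn', [307.1, 330.9], 22), ('grn', [311.2, 334.4], 22), ('grn', [287.8, 344.3], 33)]
scene [('red', [228.1, 252.3], 31), ('red', [238.5, 260.5], 6), ('org', [211.8, 243.8], 8), ('org', [254.6, 244.2], 22), ('org', [233.6, 256.1], 39), ('org', [245.6, 258.6], 5), ('grn', [225.5, 258.0], 18)]
bowl (array([0.4692, 0.4181]), np.float64(-0.7213897109031677))
bin [('red', [294.2, 235.1], 13), ('red', [268.5, 253.8], 12), ('red2', [267.0, 254.9], 31), ('org', [252.8, 226.6], 27), ('org', [278.3, 257.6], 234), ('grn', [272.0, 250.3], 27)]
delta tool [-0.1568  0.1764  0.1118]
[([517.0, 58.0], 3498), ([612.0, 51.0], 28), ([610.0, 62.0], 113), ([586.0, 134.0], 12543), ([541.0, 83.0], 26), ([521.0, 87.0], 23), ([455.0, 96.0], 35), ([466.0, 98.0], 19), ([429.0, 101.0], 17), ([422.0, 104.0], 16), ([373.0, 151.0], 6765), ([409.0, 113.0], 17), ([492.0, 133.0], 23), ([471.0, 159.0], 1061), ([311.0, 182.0], 38), ([472.0, 227.0], 3187), ([295.0, 207.0], 26), ([569.0, 265.0], 3036), ([381.0, 231.0], 394), ([265.0, 229.0], 63), ([266.0, 238.0], 169), ([467.0, 301.0], 297), ([314.0, 305.0], 47), ([387.0, 316.0], 317), ([370.0, 314.0], 24), ([447.0, 320.0], 21), ([303.0, 332.0], 234), ([468.0, 324.0], 29), ([522.0, 345.0], 1466), ([283.0, 341.0], 118)]
```

```bash
python3 - <<'E'
from bowl import *
w=load('w15'); s=load('side15')
b=proj(w,(.471,.414,.03)); print('bowl in wrist',b)
h=cv2.cvtColor(s['color'],cv2.COLOR_BGR2HSV)
print('orange hsv',h[322:327,294:299].reshape(-1,3).mean(0),'wood',h[300:306,376:382].reshape(-1,3).mean(0), h[305:312,275:282].reshape(-1,3).mean(0))
x,y=b.astype(int); print(comps(w,(max(x-110,0),max(y-110,0)),(x+110,y+110),110,30))
print('binfoot in wrist',proj(w,inbin((.11,0,.004))),proj(w,inbin((0,0,.004))))
for nm,z in (('side15',0),('side11',0),('w15',0),('scene15',0)):
    c=load(nm); H=cv2.cvtColor(c['color'],cv2.COLOR_BGR2HSV); m=((H[...,0]>=7)&(H[...,0]<=14)&(H[...,1]>205)&(H[...,2]>190)).astype(np.uint8)
    N,l,st,ce=cv2.connectedComponentsWithStats(m); print(nm,[(ce[i].round().tolist(),int(st[i,4])) for i in range(1,N) if st[i,4]>5])
E
```

```text
bowl in wrist [123.664  132.2544]
orange hsv [ 12.92 232.84 234.12] wood [ 14.8333 169.6111 122.2222] [ 35.5306 107.4694 162.7755]
[('red', [89.4, 78.4], 287), ('red', [92.8, 94.5], 276), ('red', [151.5, 146.2], 382), ('org', [123.8, 94.2], 323), ('org', [175.6, 135.8], 252), ('org', [210.3, 187.8], 118), ('org', [35.9, 197.3], 63), ('org', [215.1, 221.0], 41), ('grn', [108.8, 107.5], 122), ('grn', [93.3, 111.1], 220), ('grn', [152.2, 166.6], 337)]
binfoot in wrist [505.0826  13.9483] [491.413  133.6359]
side15 [([296.0, 324.0], 35)]
side11 [([310.0, 230.0], 17)]
w15 []
scene15 [([233.0, 256.0], 8)]
```

The wrist view counts six sweets in the bowl: reds (91,86) and (151,146), oranges (124,94) and (176,136), and greens (100,109) and (152,167). I'll go back for the last two.

```bash
python3 - <<'E'
from bowl import *
s=load('side15')
for nm,q in (('red',(267.5,254.5)),('grn',(272,250.3))):
    X=onz(s,q,.017); print(nm,(X[:2]-O)@u,(X[:2]-O)@n)
E
python3 -m creep '[{"x":-8,"y":9,"z":4,"rx":0,"ry":0,"rz":0,"grip":0},{"x":-16,"y":18,"z":8,"rx":0,"ry":0,"rz":0,"grip":0},{"x":-21,"y":24,"z":10,"rx":0,"ry":0,"rz":0,"grip":0},{"x":-21,"y":24,"z":10,"rx":0,"ry":0,"rz":0,"grip":0},{"x":-21,"y":24,"z":10,"rx":0,"ry":0,"rz":0,"grip":0},{"x":-21,"y":24,"z":15,"rx":0,"ry":0,"rz":0,"grip":0},{"x":-21,"y":24,"z":20,"rx":0,"ry":0,"rz":0,"grip":0},{"x":-16,"y":18,"z":20,"rx":0,"ry":0,"rz":0,"grip":0},{"x":-10,"y":9,"z":10,"rx":0,"ry":0,"rz":0,"grip":0},{"x":-2,"y":2,"z":5,"rx":0,"ry":0,"rz":0,"grip":0}]'
python3 - <<'E'
from bowl import *
P=[]
for i in range(3): s=shot('side','side16'); p,R,st=tool(); P.append(p)
p=np.mean(P,0)
print(p,'bin',(p[:2]-O)@u,(p[:2]-O)@n,'yaw',np.degrees(np.arctan2(R[1,0],R[0,0])),'pitch',np.degrees(np.arcsin(R[2,0])))
print('delta',R.T@(np.r_[O+u*-.2314+n*.001,.0262]-p))
E
```

```text
red 0.08870581898095198 0.012104805383646965
grn 0.0747073049268519 -0.009560093132380883
time: 35.08
eef_pos: [0.46, -0.0183, 0.1178]
tcp_rot: [0.962, 0.272, -0.002, 0.0]
contact_force: [-0.1, -0.5, -1.0]
opening: 0.182
finger_force: 118.2
[ 0.4613 -0.0169  0.119 ] bin -0.23249471000283095 0.0022236459104856277 yaw 31.676176719882424 pitch 0.013694292932429412
delta [0.001  0.001  0.0928]
```

```bash

python3 -m creep '[{"x":1,"y":1,"z":10,"rx":0,"ry":0,"rz":0,"grip":0},{"x":0,"y":0,"z":15,"rx":0,"ry":0,"rz":0,"grip":0},{"x":0,"y":0,"z":15,"rx":0,"ry":0,"rz":0,"grip":0},{"x":0,"y":0,"z":15,"rx":0,"ry":0,"rz":0,"grip":0},{"x":0,"y":0,"z":15,"rx":0,"ry":0,"rz":0,"grip":0},{"x":0,"y":0,"z":12,"rx":0,"ry":0,"rz":0,"grip":0},{"x":0,"y":0,"z":7,"rx":0,"ry":0,"rz":0,"grip":0},{"x":0,"y":0,"z":4,"rx":0,"ry":0,"rz":0,"grip":0},{"x":0,"y":0,"z":0,"rx":0,"ry":0,"rz":0,"grip":0},{"x":0,"y":0,"z":0,"rx":0,"ry":0,"rz":0,"grip":0}]'
python3 - <<'E'
from bowl import *
P=[]
for i in range(3): s=shot('side','side17'); p,R,st=tool(); P.append(p)
p=np.mean(P,0)
print(p,'bin',(p[:2]-O)@u,(p[:2]-O)@n,'yaw',np.degrees(np.arctan2(R[1,0],R[0,0])),'pitch',np.degrees(np.arcsin(R[2,0])))
def bl(c): 
    h=cv2.cvtColor(c['color'],cv2.COLOR_BGR2HSV); return ends(blob((h[...,0]>98)&(h[...,0]<125)&(h[...,1]>150)&(h[...,2]>60)))
# handle as seen vs expected with the grip model (axis: underside+34)
e=bl(s); print(e); 
for x in (-.207,-.041): print(proj(s,p+R@np.array([.157+x,0,.0187-.034])))
E
```

```text
time: 36.07
eef_pos: [0.4643, -0.0164, 0.0275]
tcp_rot: [0.962, 0.273, 0.001, 0.001]
contact_force: [-0.6, -0.4, -0.6]
opening: 0.183
finger_force: 118.1
[ 0.4645 -0.0167  0.0279] bin -0.22958773472315075 0.000697227362817382 yaw 31.694569410435367 pitch 0.0957076898916075
(array([362., 245.], dtype=float32), array([332., 245.], dtype=float32), np.float32(4.0))
[380.2909 243.8952]
[329.5948 244.7252]
```

```bash

python3 -m creep '[{"x":3,"y":0,"z":1.5,"rx":0,"ry":0,"rz":0,"grip":0},{"x":6,"y":0,"z":0,"rx":0,"ry":0,"rz":0,"grip":0},{"x":6,"y":0,"z":0,"rx":0,"ry":0,"rz":0,"grip":0},{"x":6,"y":0,"z":0,"rx":0,"ry":0,"rz":0,"grip":0},{"x":6,"y":0,"z":0,"rx":0,"ry":0,"rz":0,"grip":0},{"x":6,"y":0,"z":0,"rx":0,"ry":0,"rz":0,"grip":0},{"x":6,"y":0,"z":0,"rx":0,"ry":0,"rz":0,"grip":0},{"x":4,"y":0,"z":1,"rx":0,"ry":0,"rz":0,"grip":0},{"x":0,"y":0,"z":1.2,"rx":0,"ry":0,"rz":0,"grip":0},{"x":0,"y":0,"z":0,"rx":0,"ry":0,"rz":0,"grip":0}]'
python3 -m creep '[{"x":3,"y":0,"z":0,"rx":0,"ry":0,"rz":0,"grip":0},{"x":6,"y":0,"z":0,"rx":0,"ry":0,"rz":0,"grip":0},{"x":6,"y":0,"z":0,"rx":0,"ry":0,"rz":0,"grip":0},{"x":6,"y":0,"z":0,"rx":0,"ry":0,"rz":0,"grip":0},{"x":6,"y":0,"z":0,"rx":0,"ry":0,"rz":0,"grip":0},{"x":6,"y":0,"z":0,"rx":0,"ry":0,"rz":0,"grip":0},{"x":6,"y":0,"z":0,"rx":0,"ry":0,"rz":0,"grip":0},{"x":6,"y":0,"z":0,"rx":0,"ry":0,"rz":0,"grip":0},{"x":6,"y":0,"z":0,"rx":0,"ry":0,"rz":0,"grip":0},{"x":5,"y":0,"z":0,"rx":0,"ry":0,"rz":0,"grip":0}]'
python3 -m creep '[{"x":6,"y":0,"z":0,"rx":0,"ry":0,"rz":0,"grip":0},{"x":6,"y":0,"z":0,"rx":0,"ry":0,"rz":0,"grip":0},{"x":6,"y":0,"z":0,"rx":0,"ry":0,"rz":0,"grip":0},{"x":6,"y":0,"z":0,"rx":0,"ry":0,"rz":0,"grip":0},{"x":6,"y":0,"z":0,"rx":0,"ry":0,"rz":0,"grip":0},{"x":6,"y":0,"z":0,"rx":0,"ry":0,"rz":0,"grip":0},{"x":6,"y":0,"z":0,"rx":0,"ry":0,"rz":0,"grip":0},{"x":4,"y":0,"z":0,"rx":0,"ry":0,"rz":0,"grip":0},{"x":0,"y":0,"z":0,"rx":0,"ry":0,"rz":0,"grip":0},{"x":0,"y":0,"z":0,"rx":0,"ry":0,"rz":0,"grip":0}]'
python3 - <<'E'
from bowl import *
P=[]
for i in range(2): s=shot('side','side18'); p,R,st=tool(); P.append(p)
p=np.mean(P,0)
print(p,'bin',(p[:2]-O)@u,(p[:2]-O)@n,'yaw',np.degrees(np.arctan2(R[1,0],R[0,0])),'pitch',np.degrees(np.arcsin(R[2,0])))
print('bin',comps(s,(250,225),(296,268),25,6))
E
```

```text
time: 37.05
eef_pos: [0.5001, 0.0062, 0.0229]
tcp_rot: [0.962, 0.273, -0.0, 0.001]
contact_force: [0.2, 0.4, -0.3]
opening: 0.183
finger_force: 118.1
time: 37.88
eef_pos: [0.548, 0.0359, 0.0231]
tcp_rot: [0.962, 0.273, -0.0, 0.001]
contact_force: [-2.6, 2.0, -0.5]
opening: 0.184
finger_force: 117.8
time: 38.72
eef_pos: [0.5877, 0.0601, 0.0233]
tcp_rot: [0.962, 0.273, 0.001, 0.001]
contact_force: [-1.1, 4.6, -3.4]
opening: 0.182
finger_force: 117.5
[0.5878 0.06   0.0235] bin -0.08441764068654369 0.0009098156427033155 yaw 31.710430201347673 pitch 0.13128378227551
bin [('red', [294.2, 232.5], 21), ('red', [260.2, 256.9], 8), ('red2', [295.0, 230.5], 6), ('red2', [261.4, 254.2], 33), ('org', [266.5, 227.0], 82), ('org', [279.3, 255.9], 253), ('org', [266.4, 242.6], 35), ('grn', [261.4, 248.9], 14)]
```

```bash

python3 -m creep '[{"x":2,"y":0,"z":0,"rx":0,"ry":0,"rz":0,"grip":0},{"x":2,"y":0,"z":0,"rx":0,"ry":0,"rz":0,"grip":0},{"x":1,"y":0,"z":0,"rx":0,"ry":0,"rz":0,"grip":0},{"x":0,"y":0,"z":0,"rx":0,"ry":0,"rz":0,"grip":0},{"x":0,"y":0,"z":0,"rx":0,"ry":0,"rz":0,"grip":0},{"x":0,"y":0,"z":0,"rx":0,"ry":0,"rz":0,"grip":0},{"x":0,"y":0,"z":0,"rx":0,"ry":0,"rz":0,"grip":0},{"x":0,"y":0,"z":0,"rx":0,"ry":0,"rz":0,"grip":0},{"x":0,"y":0,"z":0,"rx":0,"ry":0,"rz":0,"grip":0},{"x":0,"y":0,"z":0,"rx":0,"ry":0,"rz":0,"grip":0}]'
python3 -m creep '[{"x":3,"y":0,"z":0,"rx":0,"ry":0.7,"rz":0,"grip":0},{"x":3.3,"y":0,"z":0,"rx":0,"ry":1,"rz":0,"grip":0},{"x":3.3,"y":0,"z":0,"rx":0,"ry":1,"rz":0,"grip":0},{"x":3.3,"y":0,"z":0,"rx":0,"ry":1,"rz":0,"grip":0},{"x":3.3,"y":0,"z":0,"rx":0,"ry":1,"rz":0,"grip":0},{"x":3.3,"y":0,"z":0,"rx":0,"ry":1,"rz":0,"grip":0},{"x":3,"y":0,"z":0,"rx":0,"ry":1,"rz":0,"grip":0},{"x":0,"y":0,"z":0,"rx":0,"ry":1,"rz":0,"grip":0},{"x":0,"y":0,"z":0,"rx":0,"ry":1,"rz":0,"grip":0},{"x":0,"y":0,"z":0,"rx":0,"ry":1,"rz":0,"grip":0}]'
python3 -m creep '[{"x":0,"y":0,"z":0,"rx":0,"ry":1,"rz":0,"grip":0},{"x":0,"y":0,"z":0,"rx":0,"ry":1,"rz":0,"grip":0},{"x":0,"y":0,"z":0,"rx":0,"ry":1,"rz":0,"grip":0},{"x":0,"y":0,"z":0,"rx":0,"ry":0,"rz":0,"grip":0},{"x":0,"y":0,"z":0,"rx":0,"ry":0,"rz":0,"grip":0},{"x":0,"y":0,"z":0,"rx":0,"ry":0,"rz":0,"grip":0},{"x":0,"y":0,"z":0,"rx":0,"ry":0,"rz":0,"grip":0},{"x":0,"y":0,"z":0,"rx":0,"ry":0,"rz":0,"grip":0},{"x":0,"y":0,"z":0,"rx":0,"ry":0,"rz":0,"grip":0},{"x":0,"y":0,"z":0,"rx":0,"ry":0,"rz":0,"grip":0}]'
python3 - <<'E'
from bowl import *
P=[]
for i in range(2): s=shot('side','side19'); p,R,st=tool(); P.append(p)
p=np.mean(P,0)
print(p,'bin',(p[:2]-O)@u,(p[:2]-O)@n,'yaw',np.degrees(np.arctan2(R[1,0],R[0,0])),'pitch',np.degrees(np.arcsin(R[2,0])))
print('bin',comps(s,(250,225),(296,268),25,6))
for x in (-.033,0,.033): 
    X=p+R@np.array([.157+x,0,.0187-.015]); print('tray',x,proj(s,X),(X[:2]-O)@u,X[2])
cv2.imwrite('pics/m10.png',cv2.resize(s['color'][200:280,240:340],(800,600),interpolation=2))
E
```

```text
time: 39.65
eef_pos: [0.5905, 0.062, 0.0231]
tcp_rot: [0.962, 0.273, -0.001, 0.001]
contact_force: [-4.7, 3.1, -0.2]
opening: 0.183
finger_force: 117.7
time: 40.48
eef_pos: [0.6099, 0.074, 0.024]
tcp_rot: [0.958, 0.272, 0.082, -0.022]
contact_force: [-1.6, 5.1, -3.6]
opening: 0.182
finger_force: 117.2
time: 41.32
eef_pos: [0.6099, 0.0738, 0.0243]
tcp_rot: [0.956, 0.272, 0.106, -0.029]
contact_force: [-4.0, 3.5, -3.0]
opening: 0.186
finger_force: 117.5
[0.61   0.0738 0.0243] bin -0.05828574560523113 0.0009799658085454938 yaw 31.73080669462961 pitch 12.655172231019273
bin [('red', [294.1, 232.0], 21), ('red2', [295.0, 234.5], 12), ('red2', [270.5, 244.9], 10), ('org', [266.6, 227.0], 79), ('org', [291.7, 233.7], 53), ('org', [257.0, 243.0], 15), ('org', [273.7, 242.3], 12), ('org', [275.1, 262.7], 191)]
tray -0.033 [274.9539 244.7032] 0.0635262858590959 0.04788787377736095
tray 0 [264.8441 243.1007] 0.09572825589695949 0.055117609033799725
tray 0.033 [254.6622 241.4865] 0.127930225934823 0.062347344290238506
```

```bash

python3 -m creep '[{"x":-2,"y":0,"z":0,"rx":0,"ry":0,"rz":0,"grip":0},{"x":-4,"y":0,"z":1,"rx":0,"ry":0,"rz":0,"grip":0},{"x":-5,"y":0,"z":1,"rx":0,"ry":0,"rz":0,"grip":0},{"x":-5,"y":0,"z":1,"rx":0,"ry":0,"rz":0,"grip":0},{"x":-5,"y":0,"z":1,"rx":0,"ry":0,"rz":0,"grip":0},{"x":-5,"y":0,"z":1,"rx":0,"ry":0,"rz":0,"grip":0},{"x":-5,"y":0,"z":0,"rx":0,"ry":0,"rz":0,"grip":0},{"x":-5,"y":0,"z":-1.1,"rx":0,"ry":0,"rz":0,"grip":0},{"x":-5,"y":0,"z":-1.1,"rx":0,"ry":0,"rz":0,"grip":0},{"x":-5,"y":0,"z":-1.1,"rx":0,"ry":0,"rz":0,"grip":0}]'
python3 -m creep '[{"x":-5,"y":0,"z":-1.1,"rx":0,"ry":0,"rz":0,"grip":0},{"x":-5,"y":0,"z":-1.1,"rx":0,"ry":0,"rz":0,"grip":0},{"x":-5,"y":0,"z":-1.1,"rx":0,"ry":0,"rz":0,"grip":0},{"x":-5,"y":0,"z":-1.1,"rx":0,"ry":0,"rz":0,"grip":0},{"x":-5,"y":0,"z":-1.1,"rx":0,"ry":0,"rz":0,"grip":0},{"x":-5,"y":0,"z":-1.1,"rx":0,"ry":0,"rz":0,"grip":0},{"x":-5,"y":0,"z":-1.1,"rx":0,"ry":0,"rz":0,"grip":0},{"x":-5,"y":0,"z":-1.1,"rx":0,"ry":0,"rz":0,"grip":0},{"x":-5,"y":0,"z":-1.1,"rx":0,"ry":0,"rz":0,"grip":0},{"x":-5,"y":0,"z":-1.1,"rx":0,"ry":0,"rz":0,"grip":0}]'
python3 -m creep '[{"x":-6,"y":0,"z":-1.3,"rx":0,"ry":0,"rz":0,"grip":0},{"x":-6,"y":0,"z":-1.3,"rx":0,"ry":0,"rz":0,"grip":0},{"x":-6,"y":0,"z":-1.3,"rx":0,"ry":0,"rz":0,"grip":0},{"x":-6,"y":0,"z":-1.3,"rx":0,"ry":0,"rz":0,"grip":0},{"x":-6,"y":0,"z":-1.3,"rx":0,"ry":0,"rz":0,"grip":0},{"x":-6,"y":0,"z":-1.3,"rx":0,"ry":0,"rz":0,"grip":0},{"x":-6,"y":0,"z":-1.3,"rx":0,"ry":0,"rz":0,"grip":0},{"x":-6,"y":0,"z":-1.3,"rx":0,"ry":0,"rz":0,"grip":0},{"x":-4,"y":0,"z":-0.9,"rx":0,"ry":0,"rz":0,"grip":0},{"x":-2,"y":0,"z":-0.4,"rx":0,"ry":0,"rz":0,"grip":0}]'
python3 - <<'E'
from bowl import *
s=shot('side','side20'); p,R,st=tool()
print(p,'bin',(p[:2]-O)@u,(p[:2]-O)@n,'yaw',np.degrees(np.arctan2(R[1,0],R[0,0])),'pitch',np.degrees(np.arcsin(R[2,0])))
print('bin',comps(s,(250,225),(296,268),25,6))
for x in (-.033,0,.033): 
    X=p+R@np.array([.157+x,0,.0187-.015]); print('tray',x,proj(s,X),(X[:2]-O)@u,X[2])
print(comps(s,(290,210),(340,265),110,3))
E
```

```text
time: 42.25
eef_pos: [0.5754, 0.0504, 0.015]
tcp_rot: [0.956, 0.272, 0.11, -0.028]
contact_force: [-0.3, 7.2, -0.9]
opening: 0.181
finger_force: 117.7
time: 43.08
eef_pos: [0.5317, 0.023, 0.0146]
tcp_rot: [0.956, 0.271, 0.11, -0.027]
contact_force: [0.7, 5.4, -1.5]
opening: 0.184
finger_force: 117.7
time: 43.92
eef_pos: [0.4822, -0.0064, 0.0123]
tcp_rot: [0.956, 0.27, 0.108, -0.029]
contact_force: [0.2, 0.1, -1.3]
opening: 0.182
finger_force: 118.0
[ 0.4819 -0.0062  0.0121] bin -0.20928019313965474 0.0004636444080948904 yaw 31.58782501640143 pitch 12.752312831928807
bin [('red', [294.3, 232.4], 22), ('org', [266.7, 226.9], 84), ('org', [291.1, 235.3], 60), ('org', [264.7, 242.6], 40), ('org', [294.5, 252.1], 31), ('org', [270.4, 264.7], 158)]
tray -0.033 [321.5271 246.6119] -0.08750905516090664 0.03585312262930845
tray 0 [311.6783 245.0025] -0.05531958597176516 0.0431374372282612
tray 0.033 [301.7566 243.3811] -0.02313011678262379 0.050421751827213965
[('red', [294.3, 223.6], 7), ('red', [294.3, 234.7], 3), ('red', [317.2, 245.6], 9), ('red2', [295.0, 233.0], 3), ('org', [319.8, 234.2], 1683), ('grn', [314.5, 242.8], 22)]
```

Red and green are both in the tray now, and no sweet colour is left in the bin. I'll carry them to the bowl.

```bash

python3 -m creep '[{"x":0,"y":0,"z":-2,"rx":0,"ry":0.5,"rz":0,"grip":0},{"x":-3,"y":0,"z":-6,"rx":0,"ry":0.5,"rz":0,"grip":0},{"x":-3,"y":0,"z":-10,"rx":0,"ry":0.5,"rz":0,"grip":0},{"x":-1,"y":0,"z":-14,"rx":0,"ry":0.5,"rz":0,"grip":0},{"x":3,"y":0,"z":-16,"rx":0,"ry":0,"rz":0,"grip":0},{"x":4,"y":0,"z":-16,"rx":0,"ry":0,"rz":0,"grip":0},{"x":4,"y":0,"z":-16,"rx":0,"ry":0,"rz":0,"grip":0},{"x":4,"y":0,"z":-14,"rx":0,"ry":0,"rz":0,"grip":0},{"x":2,"y":0,"z":-8,"rx":0,"ry":0,"rz":0,"grip":0},{"x":0,"y":0,"z":-2,"rx":0,"ry":0,"rz":0,"grip":0}]'
python3 -m creep '[{"x":0,"y":0,"z":0,"rx":0.3,"ry":0,"rz":-1,"grip":0},{"x":0,"y":0,"z":0,"rx":0.5,"ry":0,"rz":-2,"grip":0},{"x":0,"y":0,"z":0,"rx":0.7,"ry":0,"rz":-3,"grip":0},{"x":0,"y":0,"z":0,"rx":0.8,"ry":0,"rz":-3,"grip":0},{"x":0,"y":0,"z":0,"rx":0.8,"ry":0,"rz":-3,"grip":0},{"x":0,"y":0,"z":0,"rx":0.8,"ry":0,"rz":-3,"grip":0},{"x":0,"y":0,"z":0,"rx":0.8,"ry":0,"rz":-3,"grip":0},{"x":0,"y":0,"z":0,"rx":0.8,"ry":0,"rz":-3,"grip":0},{"x":0,"y":0,"z":0,"rx":0.5,"ry":0,"rz":-2,"grip":0},{"x":0,"y":0,"z":0,"rx":0.3,"ry":0,"rz":-1,"grip":0}]'
python3 - <<'E'
from bowl import *
s=shot('side','side21'); p,R,st=tool()
print(p,'yaw',np.degrees(np.arctan2(R[1,0],R[0,0])),'pitch',np.degrees(np.arcsin(R[2,0])))
b,f=bowl(s); print('bowl',b,f)
x=R@np.array([.19,0,.0187]); us=R[:2,0]/np.linalg.norm(R[:2,0])
lip=np.r_[b+[.002,-.004]-us*.015,0]; T=lip-x; T[2]=.12; print('TCP target',T,'delta tool',R.T@(T-p)*1e3)
tr=p+R@np.array([.157,0,-.002]);x,y=proj(s,tr).astype(int); print(comps(s,(x-30,y-30),(x+30,y+30),130))
E
```

```text
time: 44.8
eef_pos: [0.4692, -0.0142, 0.1175]
tcp_rot: [0.954, 0.271, 0.125, -0.033]
contact_force: [-0.7, 0.3, -1.4]
opening: 0.184
finger_force: 118.2
time: 45.63
eef_pos: [0.4673, -0.0136, 0.1139]
tcp_rot: [0.873, 0.47, 0.112, -0.06]
contact_force: [0.4, 0.1, -1.5]
opening: 0.181
finger_force: 118.2
[ 0.4675 -0.0137  0.1141] yaw 56.59140550635555 pitch 14.622136412790997
bowl [0.4691 0.4184] -0.7269617319107056
TCP target [0.359  0.2444 0.12  ] delta tool [ 152.1662 -232.6661   33.6085]
[('red', [329.6, 229.3], 15), ('org', [325.7, 230.3], 2186), ('grn', [332.7, 200.4], 15), ('grn', [325.5, 227.2], 24)]
```

```bash

python3 -m creep '[{"x":2,"y":-3,"z":0.4,"rx":0,"ry":0,"rz":0,"grip":0},{"x":5,"y":-7,"z":1,"rx":0,"ry":0,"rz":0,"grip":0},{"x":8,"y":-12,"z":1.8,"rx":0,"ry":0,"rz":0,"grip":0},{"x":9.5,"y":-15,"z":2.2,"rx":0,"ry":0,"rz":0,"grip":0},{"x":9.5,"y":-15,"z":2.2,"rx":0,"ry":0,"rz":0,"grip":0},{"x":9.5,"y":-15,"z":2.2,"rx":0,"ry":0,"rz":0,"grip":0},{"x":9.5,"y":-15,"z":2.2,"rx":0,"ry":0,"rz":0,"grip":0},{"x":9.5,"y":-15,"z":2.2,"rx":0,"ry":0,"rz":0,"grip":0},{"x":9.5,"y":-15,"z":2.2,"rx":0,"ry":0,"rz":0,"grip":0},{"x":9.5,"y":-15,"z":2.2,"rx":0,"ry":0,"rz":0,"grip":0}]'
python3 -m creep '[{"x":9.5,"y":-15,"z":2.2,"rx":0,"ry":0,"rz":0,"grip":0},{"x":9.5,"y":-15,"z":2.2,"rx":0,"ry":0,"rz":0,"grip":0},{"x":9.5,"y":-15,"z":2.2,"rx":0,"ry":0,"rz":0,"grip":0},{"x":9.5,"y":-15,"z":2.2,"rx":0,"ry":0,"rz":0,"grip":0},{"x":9.5,"y":-15,"z":2.2,"rx":0,"ry":0,"rz":0,"grip":0},{"x":9,"y":-13,"z":2,"rx":0,"ry":0,"rz":0,"grip":0},{"x":7,"y":-10,"z":1.5,"rx":0,"ry":0,"rz":0,"grip":0},{"x":5,"y":-6,"z":1,"rx":0,"ry":0,"rz":0,"grip":0},{"x":2,"y":-2,"z":0.5,"rx":0,"ry":0,"rz":0,"grip":0},{"x":0,"y":0,"z":0,"rx":0,"ry":0,"rz":0,"grip":0}]'
python3 - <<'E'
from bowl import *
s=shot('side','side22'); p,R,st=tool()
print(p,'yaw',np.degrees(np.arctan2(R[1,0],R[0,0])),'pitch',np.degrees(np.arcsin(R[2,0])))
print('lip',p+R@np.array([.190,0,.0187]))
tr=p+R@np.array([.157,0,-.002]);x,y=proj(s,tr).astype(int); print(x,y,comps(s,(x-30,y-30),(x+30,y+30),130))
d=cv2.absdiff(load('side21')['color'],s['color'])[335:362,262:330].max(2); print('bowl changed px',(d>40).sum())
E
```

```text
time: 46.52
eef_pos: [0.407, 0.1274, 0.1174]
tcp_rot: [0.874, 0.47, 0.113, -0.06]
contact_force: [-0.4, 0.5, -0.5]
opening: 0.184
finger_force: 118.1
time: 47.35
eef_pos: [0.3592, 0.2454, 0.1197]
tcp_rot: [0.873, 0.47, 0.113, -0.06]
contact_force: [0.2, 0.1, -1.6]
opening: 0.181
finger_force: 118.1
[0.3595 0.2449 0.1197] yaw 56.56395277904112 pitch 14.636997284196697
lip [0.4634 0.4023 0.1497]
312 290 [('red', [319.7, 293.1], 22), ('org', [313.0, 260.5], 6), ('org', [331.5, 261.3], 63), ('org', [290.4, 288.5], 579), ('org', [328.6, 311.5], 337), ('grn', [316.0, 289.2], 34)]
bowl changed px 8
```

```bash

python3 -m creep '[{"x":-1,"y":0,"z":3,"rx":0,"ry":0,"rz":0,"grip":0},{"x":-2,"y":0,"z":6,"rx":0,"ry":0,"rz":0,"grip":0},{"x":-2,"y":0,"z":8,"rx":0,"ry":0,"rz":0,"grip":0},{"x":-2,"y":0,"z":8,"rx":0,"ry":0,"rz":0,"grip":0},{"x":-2,"y":0,"z":8,"rx":0,"ry":0,"rz":0,"grip":0},{"x":-2,"y":0,"z":8,"rx":0,"ry":0,"rz":0,"grip":0},{"x":-2,"y":0,"z":8,"rx":0,"ry":0,"rz":0,"grip":0},{"x":-2,"y":0,"z":5,"rx":0,"ry":0,"rz":0,"grip":0},{"x":-1,"y":0,"z":2,"rx":0,"ry":0,"rz":0,"grip":0},{"x":0,"y":0,"z":0,"rx":0,"ry":0,"rz":0,"grip":0}]'
python3 -m creep '[{"x":1,"y":0,"z":-7,"rx":0,"ry":-2,"rz":0,"grip":0},{"x":1.2,"y":0,"z":-10,"rx":0,"ry":-3,"rz":0,"grip":0},{"x":1.2,"y":0,"z":-10,"rx":0,"ry":-3,"rz":0,"grip":0},{"x":1.2,"y":0,"z":-10,"rx":0,"ry":-3,"rz":0,"grip":0},{"x":1.2,"y":0,"z":-10,"rx":0,"ry":-3,"rz":0,"grip":0},{"x":1,"y":0,"z":-7,"rx":0,"ry":-2,"rz":0,"grip":0},{"x":1,"y":0,"z":-7,"rx":0,"ry":-2,"rz":0,"grip":0},{"x":1,"y":0,"z":-7,"rx":0,"ry":-2,"rz":0,"grip":0},{"x":1,"y":0,"z":-7,"rx":0,"ry":-2,"rz":0,"grip":0},{"x":1,"y":0,"z":-7,"rx":0,"ry":-2,"rz":0,"grip":0}]'
python3 -m creep '[{"x":1.2,"y":0,"z":-10,"rx":0,"ry":-3,"rz":0,"grip":0},{"x":1.2,"y":0,"z":-10,"rx":0,"ry":-3,"rz":0,"grip":0},{"x":2.4,"y":0,"z":-16.5,"rx":0,"ry":-5,"rz":0,"grip":0},{"x":2.4,"y":0,"z":-16.5,"rx":0,"ry":-5,"rz":0,"grip":0},{"x":2.4,"y":0,"z":-16.5,"rx":0,"ry":-5,"rz":0,"grip":0},{"x":2.4,"y":0,"z":-16.5,"rx":0,"ry":-5,"rz":0,"grip":0},{"x":2.4,"y":0,"z":-16.5,"rx":0,"ry":-5,"rz":0,"grip":0},{"x":0,"y":0,"z":0,"rx":0,"ry":0,"rz":0,"grip":0},{"x":0,"y":0,"z":0,"rx":0,"ry":0,"rz":0,"grip":0},{"x":0,"y":0,"z":0,"rx":0,"ry":0,"rz":0,"grip":0}]'
python3 -m creep '[{"x":0,"y":0,"z":0,"rx":0,"ry":4,"rz":0,"grip":0},{"x":0,"y":0,"z":0,"rx":0,"ry":6,"rz":0,"grip":0},{"x":0,"y":0,"z":0,"rx":0,"ry":6,"rz":0,"grip":0},{"x":0,"y":0,"z":0,"rx":0,"ry":6,"rz":0,"grip":0},{"x":0,"y":0,"z":0,"rx":0,"ry":6,"rz":0,"grip":0},{"x":0,"y":0,"z":0,"rx":0,"ry":6,"rz":0,"grip":0},{"x":0,"y":0,"z":0,"rx":0,"ry":4,"rz":0,"grip":0},{"x":0,"y":0,"z":0,"rx":0,"ry":2.5,"rz":0,"grip":0},{"x":0,"y":5,"z":0,"rx":0,"ry":0,"rz":0,"grip":0},{"x":0,"y":12,"z":0,"rx":0,"ry":0,"rz":0,"grip":0}]'
python3 -m creep '[{"x":0,"y":20,"z":0,"rx":0,"ry":0,"rz":0,"grip":0},{"x":0,"y":25,"z":0,"rx":0,"ry":0,"rz":0,"grip":0},{"x":0,"y":25,"z":0,"rx":0,"ry":0,"rz":0,"grip":0},{"x":0,"y":25,"z":0,"rx":0,"ry":0,"rz":0,"grip":0},{"x":0,"y":20,"z":0,"rx":0,"ry":0,"rz":0,"grip":0},{"x":0,"y":0,"z":0,"rx":0,"ry":0,"rz":5,"grip":0},{"x":0,"y":0,"z":0,"rx":0,"ry":0,"rz":5,"grip":0},{"x":0,"y":0,"z":0,"rx":0,"ry":0,"rz":5,"grip":0},{"x":0,"y":0,"z":0,"rx":0,"ry":0,"rz":5,"grip":0},{"x":0,"y":0,"z":0,"rx":0,"ry":0,"rz":5,"grip":0}]'
python3 - <<'E'
from bowl import *
s=shot('side','side23'); c=shot('scene','scene23'); w=shot('wrist','w23'); p,R,st=tool()
print(p,'yaw',np.degrees(np.arctan2(R[1,0],R[0,0])),'pitch',np.degrees(np.arcsin(R[2,0])))
b=proj(w,(.471,.414,.03)); x,y=b.astype(int); print('wrist',b,comps(w,(max(x-110,0),max(y-110,0)),(x+70,y+110),110,40))
print('side',comps(s,(262,310),(328,355),100)); print('bowl',bowl(s))
print('bin',comps(s,(250,225),(296,268),25,6))
tr=p+R@np.array([.157,0,-.002]);x,y=proj(s,tr).astype(int); print('tray',x,y,comps(s,(x-30,y-30),(x+30,y+30),130))
m=np.zeros((600,800,3),np.uint8); m[:480,:]=0
A=cv2.resize(w['color'][:240,:240],(480,480)); B=cv2.resize(s['color'][195:285,240:300],(320,480),interpolation=2); cv2.imwrite('pics/m11.png',np.hstack([A,B]))
E
```

```text
time: 48.23
eef_pos: [0.3585, 0.2435, 0.0607]
tcp_rot: [0.874, 0.47, 0.112, -0.06]
contact_force: [-0.7, -0.2, -2.3]
opening: 0.183
finger_force: 118.0
time: 49.07
eef_pos: [0.3623, 0.2486, 0.1444]
tcp_rot: [0.878, 0.472, -0.071, 0.04]
contact_force: [-0.2, 0.5, -0.7]
opening: 0.183
finger_force: 118.1
time: 49.9
eef_pos: [0.3902, 0.2915, 0.2311]
tcp_rot: [0.827, 0.444, -0.303, 0.164]
contact_force: [0.1, -0.5, -0.4]
opening: 0.181
finger_force: 118.2
time: 50.73
eef_pos: [0.4035, 0.2814, 0.2317]
tcp_rot: [0.881, 0.473, 0.002, 0.0]
contact_force: [-0.0, 0.1, -0.4]
opening: 0.186
finger_force: 118.1
time: 51.57
eef_pos: [0.5013, 0.2179, 0.2312]
tcp_rot: [0.963, 0.269, 0.001, 0.0]
contact_force: [-0.3, -0.8, -0.6]
opening: 0.184
finger_force: 118.0
[0.501  0.2182 0.2314] yaw 31.586506049503935 pitch 0.12024360693041773
wrist [127.5933 132.3574] [('red', [95.7, 78.9], 232), ('red', [97.0, 94.9], 307), ('red', [154.6, 146.2], 397), ('red', [120.1, 165.8], 300), ('red', [135.2, 167.8], 74), ('org', [125.1, 79.8], 49), ('org', [129.6, 97.1], 310), ('org', [179.2, 138.6], 251), ('org', [48.5, 201.8], 80), ('grn', [111.9, 109.8], 139), ('grn', [96.6, 113.5], 210), ('grn', [158.5, 120.8], 343), ('grn', [156.0, 167.2], 340)]
side [('red', [301.2, 331.0], 42), ('red', [297.3, 334.7], 15), ('red', [277.4, 339.6], 21), ('red', [282.8, 339.9], 38), ('red', [307.7, 340.8], 62), ('org', [324.1, 315.0], 83), ('org', [297.1, 324.3], 58), ('org', [283.7, 335.8], 17), ('grn', [292.0, 329.3], 32), ('grn', [287.5, 331.9], 14), ('grn', [307.1, 330.9], 23), ('grn', [311.4, 334.2], 19), ('grn', [288.6, 344.3], 33)]
bowl (array([0.4691, 0.4181]), np.float64(-0.7152801752090454))
bin [('red', [294.2, 235.9], 12), ('red2', [295.0, 237.5], 6), ('org', [253.6, 226.7], 36), ('org', [292.6, 244.8], 76), ('org', [253.5, 243.0], 8), ('org', [271.1, 264.8], 151)]
tray 263 230 [('org', [238.4, 225.9], 422)]
```

All eight sweets are counted in the bowl: reds (96,87), (154,146) and (127,166), oranges (129,97) and (179,138), greens (103,111), (158,121) and (156,167). Now I'll take the scoop back, rising first to clear the sash bar.

```bash

python3 -m creep '[{"x":0,"y":0,"z":-12,"rx":0,"ry":0,"rz":0,"grip":0},{"x":0,"y":0,"z":-16,"rx":0,"ry":0,"rz":0,"grip":0},{"x":-5,"y":0,"z":-16,"rx":0,"ry":0,"rz":0,"grip":0},{"x":-14,"y":4,"z":-16,"rx":0,"ry":0,"rz":0,"grip":0},{"x":-19,"y":14,"z":0,"rx":0,"ry":0,"rz":0,"grip":0},{"x":-22,"y":22,"z":0,"rx":0,"ry":0,"rz":0,"grip":0},{"x":-22,"y":22,"z":0,"rx":0,"ry":0,"rz":0,"grip":0},{"x":-22,"y":22,"z":0,"rx":0,"ry":0,"rz":0,"grip":0},{"x":-22,"y":22,"z":0,"rx":0,"ry":0,"rz":0,"grip":0},{"x":-22,"y":22,"z":0,"rx":0,"ry":0,"rz":0,"grip":0}]'
python3 -m creep '[{"x":-22,"y":22,"z":0,"rx":0,"ry":0,"rz":0,"grip":0},{"x":-22,"y":22,"z":0,"rx":0,"ry":0,"rz":0,"grip":0},{"x":-22,"y":22,"z":0,"rx":0,"ry":0,"rz":0,"grip":0},{"x":-12,"y":22,"z":0,"rx":0,"ry":0,"rz":0,"grip":0},{"x":-4,"y":22,"z":0,"rx":0,"ry":0,"rz":0,"grip":0},{"x":0,"y":0,"z":0,"rx":0,"ry":0,"rz":5,"grip":0},{"x":0,"y":0,"z":0,"rx":0,"ry":0,"rz":7,"grip":0},{"x":0,"y":0,"z":0,"rx":0,"ry":0,"rz":7,"grip":0},{"x":0,"y":0,"z":0,"rx":0,"ry":0,"rz":7,"grip":0},{"x":0,"y":0,"z":0,"rx":0,"ry":0,"rz":7,"grip":0}]'
python3 -m creep '[{"x":0,"y":0,"z":0,"rx":0,"ry":0,"rz":7,"grip":0},{"x":0,"y":0,"z":0,"rx":0,"ry":0,"rz":7,"grip":0},{"x":0,"y":0,"z":0,"rx":0,"ry":0,"rz":7,"grip":0},{"x":0,"y":0,"z":0,"rx":0,"ry":0,"rz":7,"grip":0},{"x":0,"y":0,"z":0,"rx":0,"ry":0,"rz":7,"grip":0},{"x":0,"y":0,"z":0,"rx":0,"ry":0,"rz":7,"grip":0},{"x":0,"y":0,"z":0,"rx":0,"ry":0,"rz":6,"grip":0},{"x":0,"y":0,"z":0,"rx":0,"ry":0,"rz":1,"grip":0},{"x":0,"y":0,"z":0,"rx":0,"ry":0,"rz":0,"grip":0},{"x":0,"y":0,"z":0,"rx":0,"ry":0,"rz":0,"grip":0}]'
python3 - <<'E'
from bowl import *
P=[]
for i in range(2): w=shot('wrist','w24'); p,R,st=tool(); P.append(p)
p=np.mean(P,0); s=shot('side','side24')
print(p,'yaw',np.degrees(np.arctan2(R[1,0],R[0,0])),'pitch',np.degrees(np.arcsin(R[2,0])))
print('delta',R.T@(np.array([.4181,-.0874,.0265])-p)*1e3)
for f in ('w6','w24'): 
    m=blue(load(f)); ys,xs=np.nonzero(m); print(f,ys.min(),ys.max(),[(np.mean(xs[ys==k]).round(1),np.sum(ys==k)) for k in (10,60,150,250,300)])
e=ends(blue(s)); print('side blue',e)
for x in (-.207,-.041): print(proj(s,p+R@np.array([.157+x,0,.0187-.034])))
# slate still there
print(comps(s,(250,225),(296,268),25,6)[:3])
E
```

```text
time: 52.55
eef_pos: [0.4407, 0.0308, 0.2926]
tcp_rot: [0.962, 0.273, 0.002, 0.0]
contact_force: [0.2, -1.0, -0.9]
opening: 0.181
finger_force: 118.1
time: 53.38
eef_pos: [0.4287, -0.1048, 0.2923]
tcp_rot: [1.0, -0.015, 0.002, -0.0]
contact_force: [0.6, -0.1, -0.9]
opening: 0.18
finger_force: 117.9
time: 54.22
eef_pos: [0.4287, -0.1045, 0.2918]
tcp_rot: [0.905, -0.425, 0.002, -0.001]
contact_force: [-0.3, 0.6, -0.3]
opening: 0.189
finger_force: 118.2
[ 0.4286 -0.1045  0.2915] yaw -50.40338841852313 pitch 0.07808968252232874
delta [-20.2143  -1.9351 265.0164]
w6 0 411 [(np.float64(321.0), np.int64(49)), (np.float64(320.5), np.int64(52)), (np.float64(320.0), np.int64(49)), (np.float64(320.0), np.int64(45)), (np.float64(320.0), np.int64(45))]
w24 0 412 [(np.float64(329.0), np.int64(51)), (np.float64(327.0), np.int64(55)), (np.float64(325.0), np.int64(53)), (np.float64(322.0), np.int64(45)), (np.float64(320.0), np.int64(45))]
side blue (array([392.0616, 159.1077], dtype=float32), array([400.4308, 173.7538], dtype=float32), np.float32(5.7056127))
[400.0211 171.0475]
[383.1699 146.5536]
[('red', [294.4, 232.0], 26), ('org', [256.9, 226.8], 50), ('org', [279.2, 227.4], 32)]
```

```bash

python3 -m creep '[{"x":0,"y":0,"z":10,"rx":0,"ry":0,"rz":-2,"grip":0},{"x":-4,"y":-1,"z":25,"rx":0,"ry":0,"rz":0,"grip":0},{"x":-4,"y":-1,"z":30,"rx":0,"ry":0,"rz":0,"grip":0},{"x":-4,"y":-1,"z":30,"rx":0,"ry":0,"rz":0,"grip":0},{"x":-4,"y":-1,"z":30,"rx":0,"ry":0,"rz":0,"grip":0},{"x":-4,"y":-2,"z":30,"rx":0,"ry":0,"rz":0,"grip":0},{"x":0,"y":0,"z":30,"rx":0,"ry":0,"rz":0,"grip":0},{"x":0,"y":0,"z":25,"rx":0,"ry":0,"rz":0,"grip":0},{"x":0,"y":0,"z":15,"rx":0,"ry":0,"rz":0,"grip":0},{"x":0,"y":0,"z":5,"rx":0,"ry":0,"rz":0,"grip":0}]'
python3 - <<'E'
from bowl import *
P=[]
for i in range(3): s=shot('side','side25'); p,R,st=tool(); P.append(p)
p=np.mean(P,0); c=shot('scene','scene25')
print(p,'yaw',np.degrees(np.arctan2(R[1,0],R[0,0])),'pitch',np.degrees(np.arcsin(R[2,0])))
for nm,k in (('side',s),('scene',c)):
    e=ends(blue(k)); print(nm,'blue',e[:2])
    for dy,dp in ((0,0),(2,0),(2,3),(2,-3)):
        Q=Ro.from_euler('zy',[dy,dp],degrees=True).as_matrix()
        print(dy,dp,[proj(k,p+R@(np.array([0,0,-.0153])+Q@np.array([.157+x,0,0]))).round(1) for x in (-.207,-.041)])
E
```

```text
time: 55.2
eef_pos: [0.4184, -0.0842, 0.0583]
tcp_rot: [0.912, -0.41, -0.002, -0.001]
contact_force: [-0.5, 0.5, -1.1]
opening: 0.183
finger_force: 118.1
[ 0.4199 -0.085   0.0603] yaw -48.476579289257174 pitch 0.09351454112181429
side blue (array([385.7931, 225.4828], dtype=float32), array([391.862 , 240.6552], dtype=float32))
0 0 [array([392. , 238.4]), array([375.6, 210.5])]
2 0 [array([391.5, 238.5]), array([376.7, 210.3])]
2 3 [array([391.4, 239.1]), array([376.9, 208.9])]
2 -3 [array([391.6, 237.8]), array([376.6, 211.8])]
scene blue (array([393.213 , 284.5619], dtype=float32), array([364.787 , 288.4381], dtype=float32))
0 0 [array([343.1, 292. ]), array([393.6, 284.9])]
2 0 [array([343. , 291.7]), array([394.1, 285.6])]
2 3 [array([342.9, 292.4]), array([394.2, 283.9])]
2 -3 [array([343., 291.]), array([393.9, 287.2])]
```

```bash

python3 -m creep '[{"x":0,"y":0,"z":5,"rx":0,"ry":-1.7,"rz":0,"grip":0},{"x":0,"y":0,"z":8,"rx":0,"ry":0,"rz":0,"grip":0},{"x":0,"y":0,"z":8,"rx":0,"ry":0,"rz":0,"grip":0},{"x":0,"y":0,"z":6,"rx":0,"ry":0,"rz":0,"grip":0},{"x":0,"y":0,"z":4,"rx":0,"ry":0,"rz":0,"grip":0},{"x":0,"y":0,"z":0,"rx":0,"ry":0,"rz":0,"grip":0},{"x":0,"y":0,"z":0,"rx":0,"ry":0,"rz":0,"grip":0},{"x":0,"y":0,"z":0,"rx":0,"ry":0,"rz":0,"grip":0},{"x":0,"y":0,"z":0,"rx":0,"ry":0,"rz":0,"grip":0},{"x":0,"y":0,"z":0,"rx":0,"ry":0,"rz":0,"grip":0}]'
python3 -m creep '[{"x":0,"y":0,"z":1,"rx":0,"ry":0,"rz":0,"grip":0},{"x":0,"y":0,"z":1,"rx":0,"ry":0,"rz":0,"grip":0},{"x":0,"y":0,"z":0.5,"rx":0,"ry":0,"rz":0,"grip":0},{"x":0,"y":0,"z":0,"rx":0,"ry":0,"rz":0,"grip":0},{"x":0,"y":0,"z":0,"rx":0,"ry":0,"rz":0,"grip":0},{"x":0,"y":0,"z":0,"rx":0,"ry":0,"rz":0,"grip":0},{"x":0,"y":0,"z":0,"rx":0,"ry":0,"rz":0,"grip":0},{"x":0,"y":0,"z":0,"rx":0,"ry":0,"rz":0,"grip":0},{"x":0,"y":0,"z":0,"rx":0,"ry":0,"rz":0,"grip":0},{"x":0,"y":0,"z":0,"rx":0,"ry":0,"rz":0,"grip":0}]'
```

```text
time: 56.23
eef_pos: [0.4203, -0.0847, 0.0305]
tcp_rot: [0.912, -0.411, -0.012, -0.007]
contact_force: [0.8, -0.2, -1.3]
opening: 0.186
finger_force: 118.2
time: 57.07
eef_pos: [0.4202, -0.0846, 0.0278]
tcp_rot: [0.912, -0.411, -0.012, -0.007]
contact_force: [-0.5, 0.9, 1.7]
opening: 0.182
finger_force: 118.3
```

```bash

python3 -m creep '[{"x":0,"y":0,"z":0.8,"rx":0,"ry":0,"rz":0,"grip":0},{"x":0,"y":0,"z":0,"rx":0,"ry":0,"rz":0,"grip":0},{"x":0,"y":0,"z":0,"rx":0,"ry":0,"rz":0,"grip":0.3},{"x":0,"y":0,"z":0,"rx":0,"ry":0,"rz":0,"grip":0.4},{"x":0,"y":0,"z":0,"rx":0,"ry":0,"rz":0,"grip":0.5},{"x":0,"y":0,"z":0,"rx":0,"ry":0,"rz":0,"grip":0.6},{"x":0,"y":0,"z":0,"rx":0,"ry":0,"rz":0,"grip":0.6},{"x":0,"y":0,"z":0,"rx":0,"ry":0,"rz":0,"grip":0.6},{"x":0,"y":0,"z":-3,"rx":0,"ry":0,"rz":0,"grip":0.6},{"x":0,"y":0,"z":-8,"rx":0,"ry":0,"rz":0,"grip":0.6}]'
python3 -m creep '[{"x":0,"y":0,"z":-15,"rx":0,"ry":0,"rz":0,"grip":0.6},{"x":0,"y":0,"z":-25,"rx":0,"ry":0,"rz":0,"grip":0.6},{"x":0,"y":0,"z":-30,"rx":0,"ry":0,"rz":0,"grip":0.6},{"x":0,"y":0,"z":-30,"rx":0,"ry":0,"rz":0,"grip":0.6},{"x":0,"y":0,"z":-30,"rx":0,"ry":0,"rz":0,"grip":0.6},{"x":0,"y":0,"z":-30,"rx":0,"ry":0,"rz":0,"grip":0.6},{"x":0,"y":0,"z":-30,"rx":0,"ry":0,"rz":0,"grip":0.6},{"x":0,"y":0,"z":-20,"rx":0,"ry":0,"rz":0,"grip":0.6},{"x":0,"y":0,"z":-5,"rx":0,"ry":1.7,"rz":0,"grip":0.6},{"x":0,"y":0,"z":0,"rx":0,"ry":0,"rz":0,"grip":0.6}]'
python3 - <<'E'
from bowl import *
w=shot('wrist','w26'); s=shot('side','side26'); p,R,st=tool()
print(p,'yaw',np.degrees(np.arctan2(R[1,0],R[0,0])),st['qpos'])
e=ends(blue(w)); print(e)
print([onz(w,q,.041) for q in e[:2]])
d=onz(w,e[0],.041)-onz(w,e[1],.041); print(np.linalg.norm(d),np.degrees(np.arctan2(d[1],d[0])))
es=ends(blue(s)); print('side',es)
h=(w['color'].max(2)<60); 
print([proj(w,(x,y,.008)).round() for x,y in ((.469,-.1161),(.6175,-.2252),(.576,-.2952),(.4189,-.1855))])
E
```

```text
time: 57.9
eef_pos: [0.4193, -0.0844, 0.0373]
tcp_rot: [0.912, -0.411, -0.014, -0.007]
contact_force: [-0.1, 1.0, -0.9]
opening: 0.598
finger_force: 0.0
time: 58.73
eef_pos: [0.4244, -0.0899, 0.2551]
tcp_rot: [0.912, -0.411, 0.004, -0.001]
contact_force: [-0.5, 0.5, -0.5]
opening: 0.599
finger_force: 0.0
[ 0.4229 -0.0892  0.2516] yaw -48.481193978424386 [-0.4448 -0.2959  2.1195  0.0023  1.3172  1.9715]
(array([322., 100.], dtype=float32), array([322., 260.], dtype=float32), np.float32(20.0))
[array([ 0.4943, -0.1708,  0.041 ]), array([ 0.3863, -0.0489,  0.041 ])]
0.1627786718682386 -48.463047401232295
side (array([375.8, 219.1], dtype=float32), array([390.6, 248.7], dtype=float32), np.float32(5.8137903))
[array([306., 159.]), array([264., -29.]), array([344., -59.]), array([383., 141.])]
```

The scoop lies flat on the slate: handle yaw is −48.5° and the tray middle is within 4 mm of the slate's middle. Now the sash.

```bash

python3 -m creep '[{"x":0,"y":0,"z":-15,"rx":0,"ry":0,"rz":4.7,"grip":0.8},{"x":0,"y":0,"z":-15,"rx":0,"ry":0,"rz":5,"grip":0.8},{"x":-2,"y":-15,"z":0,"rx":0,"ry":0,"rz":0,"grip":0.8},{"x":-4,"y":-30,"z":0,"rx":0,"ry":0,"rz":0,"grip":0.8},{"x":-4,"y":-30,"z":0,"rx":0,"ry":0,"rz":0,"grip":0.8},{"x":-4,"y":-30,"z":0,"rx":0,"ry":0,"rz":0,"grip":0.8},{"x":-4,"y":-30,"z":0,"rx":0,"ry":0,"rz":0,"grip":0.8},{"x":-4,"y":-30,"z":0,"rx":0,"ry":0,"rz":0,"grip":0.8},{"x":-4,"y":-30,"z":0,"rx":0,"ry":0,"rz":0,"grip":0.8},{"x":-4,"y":-30,"z":0,"rx":0,"ry":0,"rz":0,"grip":0.8}]'
python3 -m creep '[{"x":-4,"y":-30,"z":0,"rx":0,"ry":0,"rz":0,"grip":0.8},{"x":-3,"y":-25,"z":0,"rx":0,"ry":0,"rz":0,"grip":0.8},{"x":-2,"y":-15,"z":0,"rx":0,"ry":0,"rz":0,"grip":0.8},{"x":0,"y":-8,"z":0,"rx":0,"ry":0,"rz":0,"grip":0.8},{"x":0,"y":0,"z":0,"rx":0,"ry":0,"rz":0,"grip":0.8},{"x":0,"y":0,"z":0,"rx":0,"ry":0,"rz":0,"grip":0.8},{"x":0,"y":0,"z":0,"rx":0,"ry":0,"rz":0,"grip":0.8},{"x":0,"y":0,"z":0,"rx":0,"ry":0,"rz":0,"grip":0.8},{"x":0,"y":0,"z":0,"rx":0,"ry":0,"rz":0,"grip":0.8},{"x":0,"y":0,"z":0,"rx":0,"ry":0,"rz":0,"grip":0.8}]'
python3 - <<'E'
from bowl import *
P=[]
for i in range(2): w=shot('wrist','w27'); p,R,st=tool(); P.append(p)
p=np.mean(P,0); s=shot('side','side27')
print(p,R[:,0],st['qpos'])
b=proj(w,(.66,.1037,.201)); print('pred bar',b)
x,y=b.astype(int); 
e=ends(dark(w,x-35,x+35,y-70,y+70)); print('bar w',e)
m=(np.array(e[0])+e[1])/2
e2=ends(dark(s,285,305,185,228)); print('bar side',e2,'pred',proj(s,(.66,.1037,.201)))
print(onz(w,m,.201)); print('tri',tri((w,m),(s,(np.array(e2[0])+e2[1])/2)))
print('delta',R.T@(np.array([.66,.104,.187])-p)*1e3)
E
```

```text
time: 59.67
eef_pos: [0.599, 0.0555, 0.2801]
tcp_rot: [0.874, -0.486, -0.001, -0.0]
contact_force: [0.6, -0.8, 0.8]
opening: 0.799
finger_force: 0.0
time: 60.5
eef_pos: [0.6604, 0.1024, 0.2842]
tcp_rot: [0.874, -0.487, 0.001, -0.001]
contact_force: [0.0, -0.2, -0.5]
opening: 0.802
finger_force: 0.0
[0.6605 0.1026 0.2842] [ 0.5265 -0.8502  0.001 ] [0.0022 0.2363 1.541  0.0011 1.3607 2.5891]
pred bar [319.8415 249.2467]
bar w (array([319.6154, 201.9231], dtype=float32), array([321.6832, 299.1131], dtype=float32), np.float32(19.655144))
bar side (array([293.6436, 197.9356], dtype=float32), array([295.0594, 212.0941], dtype=float32), np.float32(3.8806481)) pred [293.8836 204.1329]
[0.659  0.1042 0.201 ]
tri (array([0.6583, 0.1046, 0.1989]), [array([0.5983, 0.0006]), array([-0.1359,  0.0018])])
delta [-1.5403 -0.0008 97.1752]
```

```bash

python3 -m creep '[{"x":0,"y":1,"z":10,"rx":0,"ry":0,"rz":0,"grip":0.8},{"x":0,"y":0,"z":15,"rx":0,"ry":0,"rz":0,"grip":0.8},{"x":0,"y":0,"z":20,"rx":0,"ry":0,"rz":0,"grip":0.8},{"x":0,"y":0,"z":20,"rx":0,"ry":0,"rz":0,"grip":0.8},{"x":0,"y":0,"z":15,"rx":0,"ry":0,"rz":0,"grip":0.8},{"x":0,"y":0,"z":12,"rx":0,"ry":0,"rz":0,"grip":0.8},{"x":0,"y":0,"z":6,"rx":0,"ry":0,"rz":0,"grip":0.8},{"x":0,"y":0,"z":2,"rx":0,"ry":0,"rz":0,"grip":0.8},{"x":0,"y":0,"z":0,"rx":0,"ry":0,"rz":0,"grip":0.8},{"x":0,"y":0,"z":0,"rx":0,"ry":0,"rz":0,"grip":0.8}]'
python3 -m creep '[{"x":0,"y":0,"z":0,"rx":0,"ry":0,"rz":0,"grip":0},{"x":0,"y":0,"z":0,"rx":0,"ry":0,"rz":0,"grip":0},{"x":0,"y":0,"z":0,"rx":0,"ry":0,"rz":0,"grip":0},{"x":0,"y":0,"z":0,"rx":0,"ry":0,"rz":0,"grip":0},{"x":0,"y":0,"z":0,"rx":0,"ry":0,"rz":0,"grip":0},{"x":0,"y":0,"z":0,"rx":0,"ry":0,"rz":0,"grip":0},{"x":0,"y":0,"z":0,"rx":0,"ry":0,"rz":0,"grip":0},{"x":0,"y":0,"z":0,"rx":0,"ry":0,"rz":0,"grip":0},{"x":0,"y":0,"z":0,"rx":0,"ry":0,"rz":0,"grip":0},{"x":0,"y":0,"z":0,"rx":0,"ry":0,"rz":0,"grip":0}]' 60
python3 -m creep '[{"x":0,"y":0,"z":3,"rx":0,"ry":0,"rz":0,"grip":0},{"x":0,"y":0,"z":7,"rx":0,"ry":0,"rz":0,"grip":0},{"x":0,"y":0,"z":9,"rx":0,"ry":0,"rz":0,"grip":0},{"x":0,"y":0,"z":9,"rx":0,"ry":0,"rz":0,"grip":0},{"x":0,"y":0,"z":9,"rx":0,"ry":0,"rz":0,"grip":0},{"x":0,"y":0,"z":9,"rx":0,"ry":0,"rz":0,"grip":0},{"x":0,"y":0,"z":9,"rx":0,"ry":0,"rz":0,"grip":0},{"x":0,"y":0,"z":7,"rx":0,"ry":0,"rz":0,"grip":0},{"x":0,"y":0,"z":4,"rx":0,"ry":0,"rz":0,"grip":0},{"x":0,"y":0,"z":2,"rx":0,"ry":0,"rz":0,"grip":0}]'
```

```text
time: 61.48
eef_pos: [0.6608, 0.1025, 0.1849]
tcp_rot: [0.874, -0.486, 0.002, -0.002]
contact_force: [0.1, -0.2, 0.1]
opening: 0.803
finger_force: 0.0
time: 62.32
eef_pos: [0.6605, 0.1027, 0.1843]
tcp_rot: [0.874, -0.486, 0.002, -0.002]
contact_force: [1.5, 0.9, 2.7]
opening: 0.151
finger_force: 59.3
time: 63.15
eef_pos: [0.6605, 0.1027, 0.1149]
tcp_rot: [0.874, -0.486, 0.001, -0.001]
contact_force: [2.9, 1.6, 3.2]
opening: 0.151
finger_force: 59.6
```

```bash

python3 -m creep '[{"x":0,"y":0,"z":1,"rx":0,"ry":0,"rz":0,"grip":0},{"x":0,"y":0,"z":1,"rx":0,"ry":0,"rz":0,"grip":0},{"x":0,"y":0,"z":1,"rx":0,"ry":0,"rz":0,"grip":0},{"x":0,"y":0,"z":1,"rx":0,"ry":0,"rz":0,"grip":0},{"x":0,"y":0,"z":0,"rx":0,"ry":0,"rz":0,"grip":0},{"x":0,"y":0,"z":0,"rx":0,"ry":0,"rz":0,"grip":0},{"x":0,"y":0,"z":0,"rx":0,"ry":0,"rz":0,"grip":0},{"x":0,"y":0,"z":0,"rx":0,"ry":0,"rz":0,"grip":0},{"x":0,"y":0,"z":0,"rx":0,"ry":0,"rz":0,"grip":0},{"x":0,"y":0,"z":0,"rx":0,"ry":0,"rz":0,"grip":0}]'
python3 -m creep '[{"x":0,"y":0,"z":1,"rx":0,"ry":0,"rz":0,"grip":0},{"x":0,"y":0,"z":1,"rx":0,"ry":0,"rz":0,"grip":0},{"x":0,"y":0,"z":0,"rx":0,"ry":0,"rz":0,"grip":0},{"x":0,"y":0,"z":0,"rx":0,"ry":0,"rz":0,"grip":0},{"x":0,"y":0,"z":0,"rx":0,"ry":0,"rz":0,"grip":0},{"x":0,"y":0,"z":0,"rx":0,"ry":0,"rz":0,"grip":0},{"x":0,"y":0,"z":0,"rx":0,"ry":0,"rz":0,"grip":0},{"x":0,"y":0,"z":0,"rx":0,"ry":0,"rz":0,"grip":0},{"x":0,"y":0,"z":0,"rx":0,"ry":0,"rz":0,"grip":0},{"x":0,"y":0,"z":0,"rx":0,"ry":0,"rz":0,"grip":0}]'
```

```text
time: 63.98
eef_pos: [0.6605, 0.1027, 0.1119]
tcp_rot: [0.874, -0.486, 0.001, -0.001]
contact_force: [3.0, 1.0, 3.4]
opening: 0.149
finger_force: 59.5
time: 64.82
eef_pos: [0.6605, 0.1026, 0.1097]
tcp_rot: [0.874, -0.486, 0.001, -0.001]
contact_force: [4.6, 2.3, 2.9]
opening: 0.152
finger_force: 59.5
```

```bash

python3 -m creep '[{"x":0,"y":0,"z":1,"rx":0,"ry":0,"rz":0,"grip":0},{"x":0,"y":0,"z":1,"rx":0,"ry":0,"rz":0,"grip":0},{"x":0,"y":0,"z":0,"rx":0,"ry":0,"rz":0,"grip":0},{"x":0,"y":0,"z":0,"rx":0,"ry":0,"rz":0,"grip":0},{"x":0,"y":0,"z":0,"rx":0,"ry":0,"rz":0,"grip":0},{"x":0,"y":0,"z":0,"rx":0,"ry":0,"rz":0,"grip":0},{"x":0,"y":0,"z":0,"rx":0,"ry":0,"rz":0,"grip":0},{"x":0,"y":0,"z":0,"rx":0,"ry":0,"rz":0,"grip":0},{"x":0,"y":0,"z":0,"rx":0,"ry":0,"rz":0,"grip":0},{"x":0,"y":0,"z":0,"rx":0,"ry":0,"rz":0,"grip":0}]'
python3 -m creep '[{"x":0,"y":0,"z":1,"rx":0,"ry":0,"rz":0,"grip":0},{"x":0,"y":0,"z":0.5,"rx":0,"ry":0,"rz":0,"grip":0},{"x":0,"y":0,"z":0,"rx":0,"ry":0,"rz":0,"grip":0},{"x":0,"y":0,"z":0,"rx":0,"ry":0,"rz":0,"grip":0},{"x":0,"y":0,"z":0,"rx":0,"ry":0,"rz":0,"grip":0},{"x":0,"y":0,"z":0,"rx":0,"ry":0,"rz":0,"grip":0},{"x":0,"y":0,"z":0,"rx":0,"ry":0,"rz":0,"grip":0},{"x":0,"y":0,"z":0,"rx":0,"ry":0,"rz":0,"grip":0},{"x":0,"y":0,"z":0,"rx":0,"ry":0,"rz":0,"grip":0},{"x":0,"y":0,"z":0,"rx":0,"ry":0,"rz":0,"grip":0}]'
```

```text
time: 65.65
eef_pos: [0.6605, 0.1027, 0.1094]
tcp_rot: [0.874, -0.486, 0.001, -0.001]
contact_force: [0.2, 1.8, 7.0]
opening: 0.151
finger_force: 60.2
time: 66.48
eef_pos: [0.6606, 0.1027, 0.1093]
tcp_rot: [0.874, -0.486, 0.001, -0.001]
contact_force: [-1.7, 2.3, 12.2]
opening: 0.151
finger_force: 60.9
```

The sash has reached its stop (z steady, force rising to 12 N). I'll release and withdraw.

```bash

python3 -m creep '[{"x":0,"y":0,"z":0,"rx":0,"ry":0,"rz":0,"grip":0.6},{"x":0,"y":0,"z":0,"rx":0,"ry":0,"rz":0,"grip":0.6},{"x":0,"y":0,"z":0,"rx":0,"ry":0,"rz":0,"grip":0.6},{"x":0,"y":0,"z":0,"rx":0,"ry":0,"rz":0,"grip":0.6},{"x":0,"y":0,"z":0,"rx":0,"ry":0,"rz":0,"grip":0.6},{"x":0,"y":0,"z":0,"rx":0,"ry":0,"rz":0,"grip":0.6},{"x":0,"y":0,"z":0,"rx":0,"ry":0,"rz":0,"grip":0.6},{"x":0,"y":0,"z":-10,"rx":0,"ry":0,"rz":0,"grip":0.6},{"x":0,"y":0,"z":-20,"rx":0,"ry":0,"rz":0,"grip":0.6},{"x":0,"y":0,"z":-25,"rx":0,"ry":0,"rz":0,"grip":0.6}]'
python3 -m creep '[{"x":0,"y":0,"z":-25,"rx":0,"ry":0,"rz":0,"grip":0.6},{"x":0,"y":0,"z":-25,"rx":0,"ry":0,"rz":0,"grip":0.6},{"x":0,"y":0,"z":-25,"rx":0,"ry":0,"rz":0,"grip":0.6},{"x":0,"y":0,"z":-25,"rx":0,"ry":0,"rz":0,"grip":0.6},{"x":0,"y":10,"z":-20,"rx":0,"ry":0,"rz":0,"grip":0.6},{"x":0,"y":20,"z":-10,"rx":0,"ry":0,"rz":0,"grip":0.6},{"x":0,"y":20,"z":0,"rx":0,"ry":0,"rz":0,"grip":0.6},{"x":0,"y":20,"z":0,"rx":0,"ry":0,"rz":0,"grip":0.6},{"x":0,"y":10,"z":0,"rx":0,"ry":0,"rz":0,"grip":0.6},{"x":0,"y":0,"z":0,"rx":0,"ry":0,"rz":0,"grip":0.6}]'
python3 - <<'E'
from bowl import *
w=shot('wrist','w28'); s=shot('side','side28'); c=shot('scene','scene28'); p,R,st=tool(); print(p,st['time'])
e=ends(dark(s,285,305,210,245)); print('bar side now',e,'start',ends(dark(load('side0'),285,305,210,245)))
b=proj(w,(.66,.1037,.128)); x,y=b.astype(int); ew=ends(dark(w,x-35,x+35,y-60,y+60)); print('tri',tri((w,(np.array(ew[0])+ew[1])/2),(s,(np.array(e[0])+e[1])/2)))
print('bowl',bowl(s),'bowl sweets',comps(s,(266,318),(325,352),100,10)); print('bin',comps(s,(250,240),(290,268),25,6))
print('scoop side',ends(blue(s)))
M=np.hstack([cv2.resize(s['color'][160:400,200:420],(495,540),interpolation=2),cv2.resize(c['color'][220:320,190:247],(304,540),interpolation=2)]); cv2.imwrite('pics/final.png',M); print(M.shape)
E
```

```text
time: 67.32
eef_pos: [0.6588, 0.1025, 0.1601]
tcp_rot: [0.874, -0.486, -0.001, -0.0]
contact_force: [0.6, -0.1, 0.2]
opening: 0.602
finger_force: 0.0
time: 68.15
eef_pos: [0.5908, 0.0596, 0.2919]
tcp_rot: [0.873, -0.487, 0.001, -0.001]
contact_force: [-0.6, 0.6, 0.2]
opening: 0.603
finger_force: 0.0
[0.5923 0.0605 0.2912] 68.3
bar side now (array([294.5, 218. ], dtype=float32), array([294.5, 233. ], dtype=float32), np.float32(3.0)) start (array([294.5, 217. ], dtype=float32), array([294.5, 232. ], dtype=float32), np.float32(3.0))
tri (array([0.6594, 0.105 , 0.123 ]), [array([0.9818, 0.092 ]), array([-0.2729, -0.0713])])
bowl (array([0.4691, 0.4182]), np.float64(-0.7222917079925537)) bowl sweets [('red', [301.2, 331.0], 42), ('red', [297.3, 334.9], 15), ('red', [277.4, 339.6], 21), ('red', [282.7, 339.9], 36), ('red', [307.7, 340.7], 61), ('org', [297.1, 324.3], 58), ('org', [283.8, 335.9], 18), ('grn', [292.0, 329.1], 31), ('grn', [287.5, 331.9], 14), ('grn', [307.0, 331.2], 20), ('grn', [311.4, 334.2], 19), ('grn', [288.5, 344.4], 32)]
bin [('org', [286.1, 241.8], 10), ('org', [268.0, 242.5], 40), ('org', [267.0, 264.7], 136)]
scoop side (array([375.6422, 219.1927], dtype=float32), array([391.3441, 248.3532], dtype=float32), np.float32(6.0955505))
(540, 799, 3)
```

View pics/final.png

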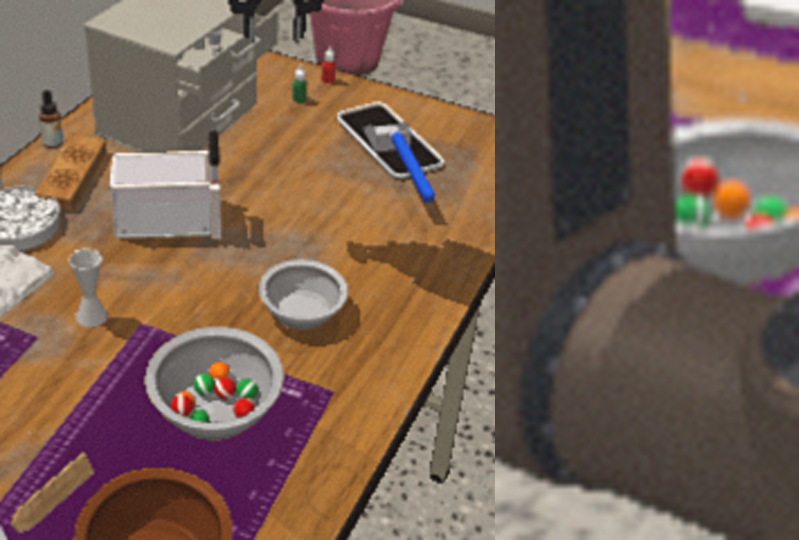

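The final picture shows the sweets in the upright bowl on the mat (215,390) and the scoop flat on the slate (390,135). The bin is empty with its sash down (213,165), and the bottles and jigger are untouched. I'm handing it in.

```bash
python3 -c "
from plant import sign_off
print(sign_off())"
```

```text
the job is handed in; nothing more can be done
None
```

I handed the job in at about 68 s: all eight sweets are in the steel bowl after two scoops, the scoop lies flat on the black plate with its tray about the middle, the sash is shut to its stop, and the bottles and jigger were not touched; no verdict came back.

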